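# Lock a radio module in its sloped test fixture and scan it

### The job

Swing the yellow hold-down bar fully down over the module in the sloped test fixture, then lock it with the long red-handled pin from the rack: push the pin through the eye at the bar's end into the hole below until its collar sits on the bar, and leave it there. Then take the stick scanner, point its nose squarely at the module's barcode label from about 80 mm away and hold it steady for a second without touching the fixture, and stand it back nose-down in its holder without dropping it. Leave the blue and white pins and everything else on the bench where they are.

Things in the scene. Friction and masses are not known exactly. Their poses are not given: they have to be found in the camera images.
- fixture: Fixed test fixture; dark base 180 x 250 x 12 mm (x, y), origin at its underside's centre, z up. Its blue plate slopes 30 deg, rising to the fixture's +x, so its normal leans 30 deg from vertical to the fixture's -x. In the SLOPE FRAME (origin 80 mm above the fixture's, x up the slope, y the fixture's, z the normal) the aluminium module fills x -50..50, y -55..55, z 0..30 mm.
- lock_hole (a point): Mouth of the lock hole (15 mm diameter, 55 mm deep, chamfered) in the top of the 40 x 40 mm steel lug at the fixture's -y side. z points out of the hole along its axis (the slope's normal, 30 deg from vertical), x up the slope, y as the fixture's. At (22, -92, 30) mm in the slope frame.
- clamp_eye (a point): Centre of the eye (15 mm through hole, in a 40 x 40 x 10 mm plate) at the free end of the yellow hold-down bar, at the bar's upper face. z is the upper face's normal, y points along the bar to the hinge. When the bar is closed this is 12 mm above lock_hole along the hole's axis.
- clamp_hinge (a point): On the hinge axis of the bar at the fixture's +y side; turns with the bar. The bar (26 wide, 10 mm thick, upper face 5 mm above the axis) runs along its own -y from here to the eye, 177 mm away. The hinge axis runs along the slope's x, at (22, 85, 37) mm in the slope frame, between two ears 44 mm high.
- clamp (a joint): Hinge angle of the yellow bar, rad: 0 closed on its stop, flat over the module parallel to the slope; grows as the eye end lifts (starts 0.5 to 0.9). It is stiff enough to stay where it is left and takes 2 to 4 N, pushed at mid-bar, to move.
- label (a point): Centre of the white barcode label (34 x 60 mm) on the module's upper face, in the half nearer the robot and beside the closed bar. z is the face's normal (30 degrees from vertical), x up the slope.
- rack: Grey pin rack, fixed, 220 x 60 x 75 mm (x, y, z), three 15 mm holes in its top at x = -70, 0, 70 mm. Origin at the centre of its underside. It stands left or right of the fixture.
- pin: Lock pin with a red handle, 108 mm long: steel shaft 12 mm thick, 60 mm long with a tapered tip; collar 30 mm wide, 60 to 66 mm above the tip; red square grip 24 x 24 mm from 66 to 108 mm. Origin at the tip, z towards the handle, x and y across the grip's flats. Starts upright in a rack hole, collar underside on the rack's top, 75 mm above the bench.
- pin_blue: Pin with a blue handle, short 32 mm shaft, otherwise the same; origin at its tip. Not used, leave it.
- pin_white: Pin with a white handle, short 32 mm shaft, otherwise the same; origin at its tip. Not used, leave it.
- holder: Black holder for the scanner, fixed: open socket 64 x 54 mm outside, 54 x 44 mm inside (x, y), rim 65 mm above the bench, floor 5 mm, on a 110 x 100 mm foot. Origin at the centre of its underside. It stands on the other side of the fixture from the rack.
- scanner: Grey stick scanner with an orange band, 40 x 30 mm in section (x, y), 150 mm long, about 0.2 kg, balanced 90 mm above the nose. Origin at the centre of its window in the nose, z along the stick away from the nose; it looks along its -z. It starts upright, nose down, on the holder's floor (top 155 mm above the bench).
- aim_point (a point): The scanner's best reading point: on its axis, 80 mm ahead of the nose (at -80 mm along the scanner's z).
- router: White box with brass sockets, 85 x 120 x 28 mm, loose, bystander.
- screwdriver: Screwdriver lying on the bench, loose, bystander.
- wrench: Wrench lying on the bench, loose, bystander.
- attenuator: Brass attenuator, standing, 40 mm diameter, 68 mm high, loose, bystander.
There are look-alikes about, which are no part of the job. What is shaped like the scanner but green or purple is not meant. Leave any purple or turquoise look-alike of the pin alone.

How it is judged:
On the way, in this order (a step that is already met when the one before it is completed fails the run):
1. the hold-down bar is fully closed (value of joint clamp below 0.05 rad), for 0.2 s.
2. the red pin is fully home through the eye of the closed bar (value of joint clamp below 0.05 rad and z of pin in the frame of lock_hole below -0.0435 m and x of pin in the frame of lock_hole between -0.005 and 0.005 m and y of pin in the frame of lock_hole between -0.005 and 0.005 m and angle between the z axis of pin and the z axis of lock_hole, either way round below 0.12 rad), for 0.3 s.
3. the scanner is held steady, square to the label (within 20 degrees), its 80 mm reading point within 30 mm of the label's centre (all of step 2 and distance between aim_point and label below 0.03 m and angle between the z axis of scanner and the z axis of label, either way round below 0.35 rad and linear speed of scanner below 0.03 m/s and angular speed of scanner below 0.3 rad/s), for 0.8 s.
At the end, for the whole second after the job is handed in: Bar closed (under 0.05 rad); red pin through its eye in the lock hole, collar within 4.5 mm of the bar, tip within 5 mm each way and pin within 0.12 rad of the axis, released; scanner upright (0.1 rad) on the holder's floor within 15 mm of its centre; both at rest (all of step 2 and contact force between the fingers and pin below 0.1 N and horizontal distance between scanner and holder below 0.015 m and angle between scanner's own z axis and vertical below 0.1 rad and height (world z) of scanner below 0.009 m and linear speed of each of scanner, pin below 0.02 m/s); the robot touches nothing.
It fails at once if the blue or white pin, router, screwdriver, wrench or attenuator is moved by more than 30 mm (distance of any of pin_blue, pin_white, router, screwdriver, wrench, attenuator from where it was at the start of the episode above 0.03 m).
It fails at once if the scanner knocks against the fixture (over 2 N) (contact force between scanner and fixture above 2 N).
It fails at once if the scanner is dropped (falls out of the fingers at over 0.5 m/s) (linear speed of scanner above 0.5 m/s and contact force between the fingers and scanner below 0.05 N).
It also fails if it takes over 72 s, if anything falls off the work surface, if the arm or the gripper's body presses on something with over 40 N, if the wrist force passes 120 N, or if a joint passes its speed limit or range.

### The arm

A 6-joint arm with a two-finger parallel gripper is mounted at the origin on the work surface. World frame = base frame: x ahead of the robot, y to its left, z up, the work surface at z = 0. Lengths are in m, angles in rad, forces in N, time in s.
With the tool pointing down it reaches from about 0.25 to 0.725 m from the base axis. Payload 4 kg.
Tool frame: the origin (TCP) lies midway between the tips of the shut fingers; the grasp point (between the pads) lies 19 mm behind it; z points along the fingers, y is the direction in which the jaws open and shut (so a half turn about z gives the same grasp; the last joint's range is limited). The gripper opens to 85 mm and grips with 20 to 120 N. Pads are 22 mm wide; open, the fingers measure 114 mm over their backs; the gripper's body (76 mm by 85 mm) begins 54 mm behind the grasp point. The pads swing forward as they close: fully open they stand 13 mm farther back than shut.
Start: joints at [1.306, 0.241, 0.005, 1.335, 0, 1.571], TCP at [0.131, 0.483, 0.231] pointing down, gripper open.
Joint ranges: [-2.72, 2.72], [-1.05, 1.87], [-1.09, 1.28], [-1.99, 2.15], [-1.42, 1.44], [-3.14, 3.14]. Speed limits (rad/s): [2.79, 2.79, 3.14, 3.14, 3.14, 3.14].

### API

Orientations are given as a unit quaternion [x, y, z, w].
In Python, from workcell import get_obs, camera, camera_model, job_done, masks_of gives the robot as it stands.
- The arm moves only by the tool jog_arm, never from a script. Its argument "deltas" is a list that holds one entry, the list of rows, each a list of 7 numbers: the shift along the tool's x, y, z in mm, then the turn, a rotation vector about the tool's x, y, z in degrees, then the finger opening in mm, from 0 to 85.4. A call has 1 to 5 rows; each row shifts and turns the pose as measured when the row begins, along the tool's axes as they then stand; what a row does not reach is not made up. A row lasts 1/10 s, in which the tool goes at most 50 mm and 8.59 degrees, less where a joint would pass 70% of its speed; a pose out of reach is approached as far as the arm can. A call with a gripper value outside its range is refused whole. The fingers move at their own pace and stop on an object; the grip force is fixed at half the most. Time passes only in rows, so rows that do not move let the fingers close. It gives the time, the measured TCP pose, the force and the opening at its end, in the units of the state.
- get_obs(): the state, without advancing time (a new reading comes with each control period).
- camera(name): name is "scene" or "side" or "wrist"; returns the picture (480x640x3 uint8, red, green, blue); there is no depth.
- camera_model(name): a dict with "fovy" (degrees; the focal length in pixels is half the picture's height over the tangent of half this angle, whatever the lens; pixels are square), "cx", "cy" (the principal point, pixels), "pose" (4x4, takes a point from camera to world coordinates); the wrist camera has in their place "T_tool_cam" (4x4, takes a point from camera to tool coordinates, whose origin is the TCP and whose axes are the flange's). Camera axes: x right, y down, z forward; pixel columns grow to the right and rows downward; lengths in m; the calibration is good to about 2 mm. A picture is of the moment at which its call begins: read the wrist's pose just before it. camera_model takes no time and is no camera call.
- job_done(): hands the job in, once; it reports no verdict.
Trained networks look in the newest picture that a camera, given by its name, has taken for a name from the list of things; names that differ only in an ending like _2 or _b are one class to them, and where a whole thing is asked for, a point or a joint stands for the part that bears it (a point fixed in the world has none). Each returns a list of dicts, best first, with "conf" (0 to 1); they miss things now and then, are a little off and sometimes report something else, mostly with a low value. They report only what shows in the picture. A call takes as long as a camera call. They do not tell look-alikes from the thing itself.
- masks_of(target, camera): "pixels" (480x640 bool, what is visible of it) and "at" ([column, row] in pixels, amid what is visible of it).
The state is a dict: "clock": time; "joint_pos": joint angles; "joint_vel": joint speeds; "tau": joint torques, N m; "eef_pos": TCP position; "tool_rot": TCP orientation; "ft_force": force on the tool from outside, world axes, zero at the start; "ft_torque": the same for the moment, N m; "grip_width": finger opening in m.
Only numpy, scipy, OpenCV 4.12 (cv2) and the standard library are available. Lean on these libraries where they do the work, as an engineer would, in place of code of your own. Each camera call takes 0.05 s, during which the arm holds its last target. There are 200 camera calls.

## Working session

There is one attempt and no reset: what is moved stays moved. The work goes in short steps, Python scripts to look and compute and a tool call to move; the robot and the scene stay as the last step left them, time stands still between calls to the robot, and variables do not carry over. Pictures are saved under pics/ and viewed, about 8 in all and at most 12, crops included, and the job is handed in when it is done.

Besides the shell and the picture viewer there is one more tool, called after ">>>" in YAML: its name, and indented under it one key for each argument. jog_arm: Moves the arm, as the interface text tells. Its arguments: {"type":"object","properties":{"deltas":{"type":"array"}},"required":["deltas"]}

```bash
ls; mkdir -p pics; python3 - <<'E'
from workcell import *
import cv2,numpy as np
ims=[]
for c in ["scene","side"]:
    im=camera(c); cv2.imwrite(f"pics/{c}0.png",im[:,:,::-1])
    m=camera_model(c); print(c,m["fovy"],m["cx"],m["cy"],np.round(m["pose"],3).tolist())
    for t in ["fixture","rack","pin","pin_blue","pin_white","holder","scanner","clamp","label","attenuator","router"]:
        print(t,[(round(d["conf"],2),np.round(d["at"]).tolist(),int(d["pixels"].sum())) for d in masks_of(t,c)])
m=camera_model("wrist");print({k:np.round(v,4).tolist() for k,v in m.items()})
o=get_obs();print(o)
E
```

```text
pics
scene 44.458464618885515 317.72652737675804 237.57805105124822 [[-0.785, 0.526, -0.326, 0.958], [0.619, 0.676, -0.4, 0.463], [0.01, -0.516, -0.857, 1.088], [0.0, 0.0, 0.0, 1.0]]
fixture [(0.86, [325.0, 265.0], 11132)]
rack [(0.83, [273.0, 134.0], 3192), (0.53, [328.0, 249.0], 6612)]
pin [(0.77, [332.0, 121.0], 349), (0.69, [300.0, 76.0], 275)]
pin_blue [(0.59, [275.0, 112.0], 288)]
pin_white [(0.72, [249.0, 128.0], 305)]
holder [(0.72, [454.0, 352.0], 2209)]
scanner [(0.86, [471.0, 327.0], 1069), (0.85, [531.0, 302.0], 1353), (0.7, [475.0, 260.0], 939)]
clamp [(0.94, [348.0, 215.0], 1560)]
label [(0.7, [330.0, 246.0], 6461)]
attenuator [(0.69, [394.0, 418.0], 527), (0.57, [348.0, 217.0], 1623)]
router [(0.73, [282.0, 388.0], 3284), (0.18, [325.0, 263.0], 11114)]
side 56.19767453489926 318.2531297970689 239.67371406647942 [[0.944, -0.2, 0.262, 0.306], [-0.329, -0.518, 0.79, -0.781], [-0.022, -0.832, -0.554, 0.575], [0.0, 0.0, 0.0, 1.0]]
fixture []
rack [(0.81, [319.0, 357.0], 7867), (0.73, [319.0, 228.0], 8018), (0.61, [315.0, 163.0], 152)]
pin [(0.94, [242.0, 318.0], 612), (0.83
[... 675 characters left out ...]
0.0, 0.0, 0.0, 1.0]]}
{'clock': 1.2, 'joint_pos': array([ 1.30598779e+00,  2.40605090e-01,  5.00407159e-03,  1.33521301e+00,
       -3.10092361e-05,  1.57081621e+00]), 'joint_vel': array([-0.00129747,  0.00021211, -0.00105281, -0.00177463,  0.00112444,
        0.00139911]), 'tau': array([ 2.06101788e-03, -3.72218728e+01,  2.52692771e+01,  1.26499279e-03,
        1.38802911e-04,  4.02077561e-06]), 'eef_pos': array([0.13087032, 0.48256513, 0.23130548]), 'tool_rot': array([ 1.32027603e-01,  9.91246040e-01, -1.08188195e-05,  1.42007238e-05]), 'ft_force': array([-0.26405911, -0.58111249, -0.02918564]), 'ft_torque': array([ 0.02479583, -0.00912879,  0.01481093]), 'grip_width': 0.08545840203060835}
```

```bash
python3 - <<'E'
import cv2,numpy as np
a=cv2.imread("pics/scene0.png");b=cv2.imread("pics/side0.png")
cv2.imwrite("pics/s1.png",cv2.resize(a[40:440,170:570],(800,800),interpolation=3)[0:800][:, :] [:600])
cv2.imwrite("pics/s1.png",cv2.resize(a[50:440,150:600],(692,600),interpolation=3))
cv2.imwrite("pics/s2.png",cv2.resize(b[120:460,130:530],(706,600),interpolation=3))
E
```

```text
(no output)
```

View pics/s1.png

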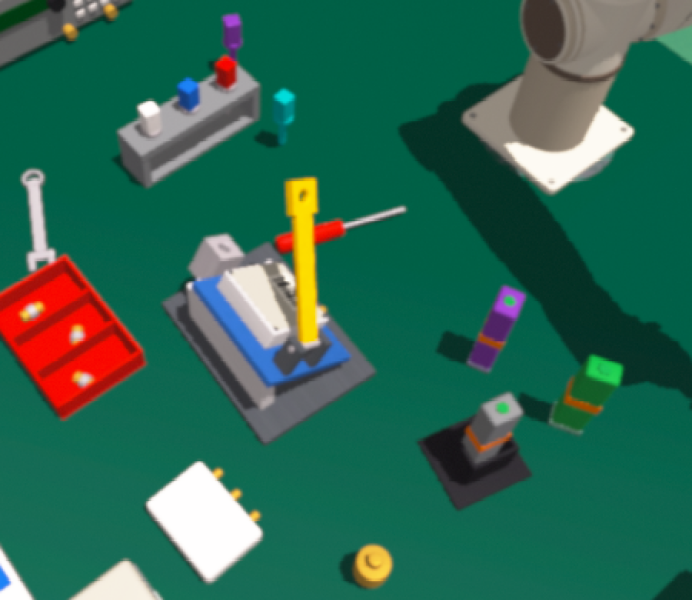

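View pics/s2.png

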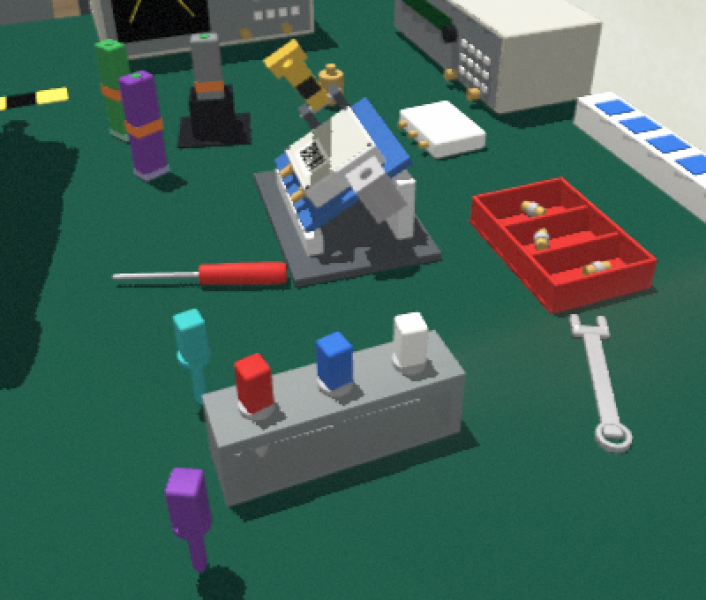

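The scene crop shows these candidates:
- **Pin:** red pin in the rack at scene px (297,97). Look-alikes are purple at (301,70) and turquoise at (335,118), both standing outside the rack. I choose the red one.
- **Scanner:** grey one in the black holder at (471,327). Look-alikes are purple at (475,260) and green at (531,302). I choose the grey one.
- **Bar:** up, with its eye at (346,176).

Next I work out coarse poses.

```bash
cat > h.py <<'E'
import numpy as np,cv2
from workcell import *
from scipy.spatial.transform import Rotation as R
def cam(c):
    m=camera_model(c); f=240/np.tan(np.radians(m["fovy"]/2))
    if "pose" in m: T=np.array(m["pose"])
    else:
        o=get_obs();T=np.eye(4);T[:3,:3]=R.from_quat(o["tool_rot"]).as_matrix();T[:3,3]=o["eef_pos"];T=T@np.array(m["T_tool_cam"])
    return f,m["cx"],m["cy"],T
def proj(C,P):
    f,cx,cy,T=C;q=(np.atleast_2d(P)-T[:3,3])@T[:3,:3];return np.c_[cx+f*q[:,0]/q[:,2],cy+f*q[:,1]/q[:,2]]
def onz(C,uv,z):
    f,cx,cy,T=C;uv=np.atleast_2d(uv).astype(float);d=np.c_[(uv[:,0]-cx)/f,(uv[:,1]-cy)/f,np.ones(len(uv))]@T[:3,:3].T
    return T[:3,3]+d*((z-T[2,3])/d[:,2])[:,None]
def Tz(x,y,yaw):
    T=np.eye(4);T[:3,:3]=R.from_euler('z',yaw).as_matrix();T[:3,3]=[x,y,0];return T
def slope(F):
    S=np.eye(4);S[:3,:3]=R.from_euler('y',-30,degrees=True).as_matrix();S[2,3]=.08;return F@S
def ap(T,p): return (np.atleast_2d(p)@T[:3,:3].T)+T[:3,3]
def plan(p,Rm,n,g,show=True,p0=None,R0=None):
    "rows from present pose (or p0,R0) to TCP p, rotation Rm in n rows"
    o=get_obs();p0=o["eef_pos"] if p0 is None else p0;R0=R.from_quat(o["tool_rot"]) if R0 is None else R0
    w=(R0.inv()*R.from_matrix(Rm)).as_rotvec();rows=[]
    for k in range(n):
        Rk=R0*R.from_rotvec(w*k/n);rows.append([round(float(v),1) for v in Rk.inv().apply(np.array(p)-p0)/n*1000]+[round(float(v),2) for v in np.degrees(w)/n]+[g])
    if show: print("step mm",np.linalg.norm(np.array(p)-p0)/n*1000,"deg",np.degrees(np.linalg.norm(w))/n); [print(r) for r in rows]
    return rows
def toolR(z,y):
    z=np.array(z)/np.linalg.norm(z);y=np.array(y)-np.dot(y,z)*z;y/=np.linalg.norm(y);return np.c_[np.cross(y,z),y,z]
E
python3 - <<'E'
from h import *
C=cam("scene");D=cam("side")
sc=lambda a:np.array(a)/1.5378+[150,50]
sd=lambda a:np.array(a)/1.7647+[130,120]
n=lambda x:np.round(x,3).tolist()
print("fix base",n(onz(C,sc([[163,303],[267,440],[375,370],[270,243]]),.012)))
print("fix side",n(onz(D,sd([[297,283],[440,255],[255,175]]),.006)))
print("pins top sc",n(onz(C,sc([[226,60],[188,82],[149,104]]),.123)))
print("pins top sd",n(onz(D,sd([[252,360],[334,340],[410,320]]),.123)))
print("rack top sd",n(onz(D,sd([[205,400],[227,447],[465,372],[433,332]]),.075)))
print("scanner top",n(onz(C,sc([[502,408]]),.155)),n(onz(D,sd([[204,38]]),.155)))
print("foot",n(onz(C,sc([[418,440],[460,508],[531,472]]),.003)))
E
```

```text
fix base [[0.666, -0.101, 0.012], [0.678, 0.144, 0.012], [0.504, 0.155, 0.012], [0.487, -0.088, 0.012]]
fix side [[0.489, -0.095, 0.006], [0.664, -0.105, 0.006], [0.505, 0.155, 0.006]]
pins top sc [[0.385, -0.324, 0.123], [0.455, -0.323, 0.123], [0.523, -0.322, 0.123]]
pins top sd [[0.389, -0.317, 0.123], [0.458, -0.318, 0.123], [0.527, -0.318, 0.123]]
rack top sd [[0.349, -0.3, 0.075], [0.355, -0.355, 0.075], [0.568, -0.347, 0.075], [0.564, -0.291, 0.075]]
scanner top [[0.484, 0.319, 0.155]] [[0.481, 0.308, 0.155]]
foot [[0.523, 0.26, 0.003], [0.544, 0.356, 0.003], [0.441, 0.378, 0.003]]
```

```bash
python3 - <<'E'
from h import *
from scipy.optimize import least_squares
C=cam("scene");D=cam("side")
F=Tz(.583,.027,-.06);S=slope(F)
eye=lambda th:ap(S,[.022,.085-.177*np.cos(th)-.005*np.sin(th)*-1*-1,.037+.177*np.sin(th)+.005*np.cos(th)])
for th in (.5,.6,.7,.8,.9): print(th,proj(C,eye(th)).round(),proj(D,eye(th)).round(),eye(th).round(3))
print("seen",np.array([302,194])/1.5378+[150,50],np.array([291,62])/1.7647+[130,120])
Rt=toolR(-S[:3,2],S[:3,1]);print(Rt.round(3))
plan(ap(S,[-.01,-.03,.24])[0],Rt,12,0)
E
```

```text
0.5 [[323. 181.]] [[308. 179.]] [[ 0.535 -0.043  0.2  ]]
0.6 [[329. 178.]] [[303. 171.]] [[ 0.528 -0.034  0.213]]
0.7 [[336. 176.]] [[298. 164.]] [[ 0.522 -0.023  0.225]]
0.8 [[343. 175.]] [[293. 156.]] [[ 0.516 -0.011  0.236]]
0.9 [[350. 175.]] [[288. 149.]] [[0.511 0.002 0.246]]
seen [346.38444531 176.15424633] [294.90054967 155.13345044]
[[-0.864  0.06   0.499]
 [ 0.052  0.998 -0.03 ]
 [-0.5    0.    -0.866]]
step mm 48.20143799452614 deg 2.6802594478396924
[-36.3, -31.4, -4.3, -0.26, -2.49, -0.96, 0]
[-35.9, -32.0, -2.9, -0.26, -2.49, -0.96, 0]
[-35.5, -32.6, -1.5, -0.26, -2.49, -0.96, 0]
[-35.0, -33.2, -0.1, -0.26, -2.49, -0.96, 0]
[-34.4, -33.7, 1.3, -0.26, -2.49, -0.96, 0]
[-33.7, -34.3, 2.6, -0.26, -2.49, -0.96, 0]
[-33.0, -34.9, 3.9, -0.26, -2.49, -0.96, 0]
[-32.2, -35.5, 5.2, -0.26, -2.49, -0.96, 0]
[-31.4, -36.0, 6.4, -0.26, -2.49, -0.96, 0]
[-30.5, -36.6, 7.6, -0.26, -2.49, -0.96, 0]
[-29.5, -37.1, 8.7, -0.26, -2.49, -0.96, 0]
[-28.5, -37.6, 9.8, -0.26, -2.49, -0.96, 0]
```

>>> jog_arm:
  deltas:
    - [[-36, -31, -4, -0.3, -2.5, -1, 0], [-36, -32, -3, -0.3, -2.5, -1, 0], [-35.5, -32.5, -1.5, -0.3, -2.5, -1, 0], [-35, -33, 0, -0.3, -2.5, -1, 0], [-34.5, -34, 1.5, -0.3, -2.5, -1, 0]]

```text
clock: 1.7
eef_pos: [0.2688, 0.283, 0.2515]
tool_rot: [0.082, 0.99, -0.002, 0.114]
ft_force: [-0.2, 1.3, -0.2]
grip_width: 0.0125
```

>>> jog_arm:
  deltas:
    - [[-34, -34, 2.5, -0.3, -2.5, -1, 0], [-33, -35, 4, -0.3, -2.5, -1, 0], [-32, -35.5, 5, -0.3, -2.5, -1, 0], [-31, -36, 6, -0.3, -2.5, -1, 0], [-30.5, -36.5, 7.5, -0.3, -2.5, -1, 0]]

```text
clock: 2.2
eef_pos: [0.4097, 0.0796, 0.2784]
tool_rot: [0.032, 0.973, -0.002, 0.229]
ft_force: [-0.0, 0.8, -0.7]
grip_width: 0.0003
```

```bash
python3 - <<'E'
from h import *
F=Tz(.583,.027,-.06);S=slope(F)
Rt=toolR(-S[:3,2],S[:3,1])
print(get_obs()["joint_pos"].round(2),get_obs()["clock"])
plan(ap(S,[-.01,-.03,.24])[0],Rt,3,0)
E
```

```text
[ 0.3  -0.29 -0.49  0.93 -0.15  0.33] 2.2
step mm 28.812508848822883 deg 1.208188683544331
[-15.0, -24.0, 5.5, 0.14, -1.19, -0.14, 0]
[-14.8, -24.0, 5.9, 0.14, -1.19, -0.14, 0]
[-14.6, -24.0, 6.3, 0.14, -1.19, -0.14, 0]
```

Tracking is accurate.

>>> jog_arm:
  deltas:
    - [[-15, -24, 5.5, 0.1, -1.2, -0.1, 0], [-15, -24, 6, 0.1, -1.2, -0.1, 0], [-14.5, -24, 6, 0.1, -1.2, -0.1, 0], [0, 0, 0, 0, 0, 0, 0]]

```text
clock: 2.6
eef_pos: [0.4545, -0.0044, 0.2857]
tool_rot: [0.035, 0.964, -0.008, 0.264]
ft_force: [-0.6, -0.5, 0.5]
grip_width: 0.0002
```

```bash
python3 - <<'E'
from h import *
o=get_obs();print(o["eef_pos"],o["tool_rot"],o["joint_vel"].round(3))
C=cam("wrist")
im=camera("wrist");cv2.imwrite("pics/w1.png",im[:,:,::-1]);np.save("w1.npy",C[3])
for t in ["label","clamp","clamp_eye","fixture"]: print(t,[(round(d["conf"],2),np.round(d["at"]).tolist(),int(d["pixels"].sum())) for d in masks_of(t,"wrist")])
S=slope(Tz(.583,.027,-.06))
print("lock",proj(C,ap(S,[.022,-.092,.03])),"base corners",proj(C,ap(Tz(.583,.027,-.06),[[-.09,-.125,.012],[.09,-.125,.012],[.09,.125,.012],[-.09,.125,.012]])))
print("module",proj(C,ap(S,[[-.05,-.055,.03],[.05,-.055,.03],[.05,.055,.03],[-.05,.055,.03]])))
print("lug top",proj(C,ap(S,[[.002,-.112,.03],[.042,-.112,.03],[.042,-.072,.03],[.002,-.072,.03]])))
E
```

```text
[ 0.45448815 -0.00436932  0.28568622] [ 0.03470138  0.96396601 -0.00820947  0.26362466] [ 0.017 -0.016 -0.01   0.032  0.023  0.016]
label [(0.97, [365.0, 206.0], 26283)]
clamp [(0.73, [379.0, 261.0], 4779), (0.7, [621.0, 72.0], 3537)]
clamp_eye [(0.93, [380.0, 263.0], 4986)]
fixture [(0.7, [359.0, 172.0], 39622)]
lock [[273.45026299 226.54084403]] base corners [[239.56182263  89.12080367]
 [263.81797557 212.32297282]
 [442.64620067 210.53582435]
 [484.56077098  86.07630256]]
module [[307.51265527 155.05266208]
 [310.01499516 251.46846196]
 [414.47877539 250.5059183 ]
 [421.86638521 153.78193171]]
lug top [[252.57774981 207.92442893]
 [255.4932454  244.88050404]
 [293.61270696 244.52394089]
 [292.06811727 207.5262657 ]]
```

View pics/w1.png

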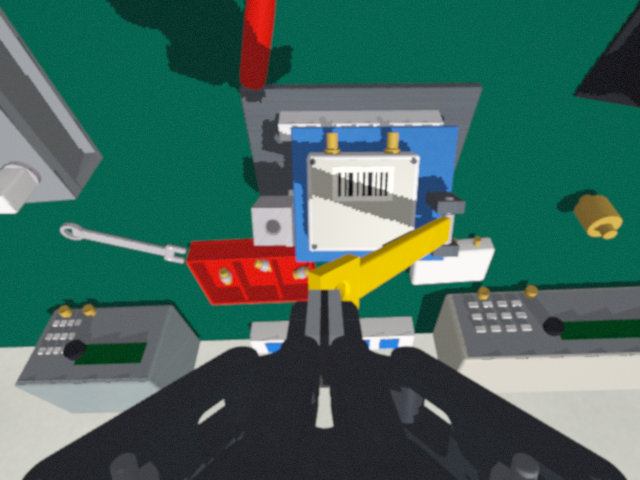

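```bash
python3 - <<'E'
from h import *
from scipy.optimize import least_squares
f,cx,cy,_=cam("wrist");C=(f,cx,cy,np.load("w1.npy"))
im=cv2.imread("pics/w1.png");g=cv2.cvtColor(im,6)
roi=g[210:245,256:291];print(roi.min(),np.median(roi))
ys,xs=np.where(roi[5:,5:-5]<95);print("hole",xs.mean()+261,ys.mean()+215,len(xs),np.ptp(xs),np.ptp(ys))
hole=[xs.mean()+261,ys.mean()+215]
pts=np.float32([[308,155],[310,250],[419,248],[421,154]]).reshape(-1,1,2)
cs=cv2.cornerSubPix(g,pts.copy(),(5,5),(-1,-1),(3,30,.01)).reshape(-1,2);print(cs)
P=[[-.05,-.055,.03],[.05,-.055,.03],[.05,.055,.03],[-.05,.055,.03]]
def res(v):
    F=Tz(*v);S=slope(F);return np.r_[(proj(C,ap(S,P))-cs).ravel()*.5,3*(proj(C,ap(S,[.022,-.092,.03]))-hole).ravel(),
      (proj(C,ap(F,[[-.09,-.125,.012],[-.09,.125,.012]]))-[[241,87],[482,85]]).ravel()*.5]
r=least_squares(res,[.583,.027,-.06]);print(r.x,r.fun.round(1))
np.save("fix.npy",r.x);S=slope(Tz(*r.x));Si=np.linalg.inv(S)
# label on slope plane
uv=np.array([[333,168],[394,168],[394,198],[333,198],[363,183]]);d=np.c_[(uv[:,0]-cx)/f,(uv[:,1]-cy)/f,np.ones(5)]@C[3][:3,:3].T
o=ap(Si,C[3][:3,3])[0];dd=d@S[:3,:3];print("label slope mm",((o+dd*((.03-o[2])/dd[:,2])[:,None])*1000).round(1))
print("tcp slope",ap(Si,get_obs()["eef_pos"])*1000)
th=np.linspace(.83,0,9);print(np.c_[th,85-135*np.cos(th)+5*np.sin(th),37+135*np.sin(th)+5*np.cos(th)].round(1))
plan(ap(S,[.022,0,.18])[0],toolR(-S[:3,2],S[:3,1]),2,0)
cv2.imwrite("pics/w1c.png",cv2.resize(im[140:270,230:440],None,fx=3.5,fy=3.5,interpolation=2))
E
```

```text
102 199.0<stdin>:6: RuntimeWarning: Mean of empty slice.
  ret = ret.dtype.type(ret / rcount)
Traceback (most recent call last):
ValueError: zero-size array to reduction operation maximum which has no identity
```

```bash
python3 - <<'E'
from h import *
from scipy.optimize import least_squares
f,cx,cy,_=cam("wrist");C=(f,cx,cy,np.load("w1.npy"))
im=cv2.imread("pics/w1.png");g=cv2.cvtColor(im,6)
ys,xs=np.where(g[214:240,262:285]<150);print("hole",xs.mean()+262,ys.mean()+214,len(xs),np.ptp(xs),np.ptp(ys))
hole=[xs.mean()+262,ys.mean()+214]
pts=np.float32([[308,155],[310,250],[419,248],[421,154]]).reshape(-1,1,2)
cs=cv2.cornerSubPix(g,pts.copy(),(5,5),(-1,-1),(3,30,.01)).reshape(-1,2);print(cs)
P=[[-.05,-.055,.03],[.05,-.055,.03],[.05,.055,.03],[-.05,.055,.03]]
def res(v):
    F=Tz(*v);S=slope(F);return np.r_[(proj(C,ap(S,P))-cs).ravel()*.5,3*(proj(C,ap(S,[.022,-.092,.03]))-hole).ravel(),
      (proj(C,ap(F,[[-.09,-.125,.012],[-.09,.125,.012]]))-[[241,87],[482,85]]).ravel()*.5]
r=least_squares(res,[.583,.027,-.06]);print(r.x,r.fun.round(1))
np.save("fix.npy",r.x);S=slope(Tz(*r.x));Si=np.linalg.inv(S)
uv=np.array([[333,168],[394,168],[394,198],[333,198],[363,183]]);d=np.c_[(uv[:,0]-cx)/f,(uv[:,1]-cy)/f,np.ones(5)]@C[3][:3,:3].T
o=ap(Si,C[3][:3,3])[0];dd=d@S[:3,:3];print("label slope mm",((o+dd*((.03-o[2])/dd[:,2])[:,None])*1000).round(1))
print("tcp slope",ap(Si,get_obs()["eef_pos"])*1000)
th=np.linspace(.83,0,9);print(np.c_[th,85-135*np.cos(th)+5*np.sin(th),37+135*np.sin(th)+5*np.cos(th)].round(1))
plan(ap(S,[.022,0,.18])[0],toolR(-S[:3,2],S[:3,1]),2,0)
E
```

```text
hole 272.5 226.46875 160 13 13
[[307.20337 156.73166]
 [310.83563 250.40015]
 [419.2267  248.96025]
 [418.5747  157.23323]]
[ 0.58285438  0.02619329 -0.060128  ] [-0.3 -0.9 -0.8  0.5 -2.8  0.7  1.2 -1.8  0.4  0.  -1.1  1.   0.9  0.5]
label slope mm [[-37.2 -29.7  30. ]
 [-36.6  29.7  30. ]
 [ -6.7  31.3  30. ]
 [ -7.3 -29.8  30. ]
 [-22.2  -0.1  30. ]]
tcp slope [[ -7.62940093 -34.45582454 241.47138338]]
[[ 8.000e-01 -2.400e+00  1.400e+02]
 [ 7.000e-01 -1.260e+01  1.304e+02]
 [ 6.000e-01 -2.180e+01  1.198e+02]
 [ 5.000e-01 -2.980e+01  1.083e+02]
 [ 4.000e-01 -3.650e+01  9.600e+01]
 [ 3.000e-01 -4.200e+01  8.310e+01]
 [ 2.000e-01 -4.610e+01  6.970e+01]
 [ 1.000e-01 -4.880e+01  5.600e+01]
 [ 0.000e+00 -5.000e+01  4.200e+01]]
step mm 38.22249409448668 deg 0.28103900006049265
[-14.5, 17.3, 30.9, 0.02, 0.24, -0.14, 0]
[-14.6, 17.3, 30.8, 0.02, 0.24, -0.14, 0]
```

>>> jog_arm:
  deltas:
    - [[-14.5, 17, 31, 0, 0.2, -0.1, 0], [-14.5, 17, 31, 0, 0.2, -0.1, 0], [0, -1, 15, 0, 0, 0, 0], [0, -1, 15, 0, 0, 0, 0], [0, -1, 10, 0, 0, 0, 0]]

```text
clock: 3.35
eef_pos: [0.5355, 0.0351, 0.2135]
tool_rot: [0.023, 0.965, -0.005, 0.263]
ft_force: [-0.9, -0.3, 1.3]
grip_width: 0.0003
```

>>> jog_arm:
  deltas:
    - [[0, -10, 10, 0, 0, 0, 0], [0, -9, 10.5, 0, 0, 0, 0], [0, -8, 11.5, 0, 0, 0, 0], [0, -7, 12.5, 0, 0, 0, 0], [0, -5.5, 13, 0, 0, 0, 0]]

```text
clock: 3.85
eef_pos: [0.5637, -0.0056, 0.1624]
tool_rot: [0.021, 0.964, -0.003, 0.263]
ft_force: [-0.3, 1.6, 0.9]
grip_width: -0.0002
```

```bash
python3 - <<'E'
from h import *
S=slope(Tz(*np.load("fix.npy")));Si=np.linalg.inv(S);o=get_obs()
print("tcp slope",ap(Si,o["eef_pos"])*1000, "F slope",o["ft_force"]@S[:3,:3])
E
```

```text
tcp slope [[ 26.30249824 -32.93342258  79.98684881]] F slope [0.06738981 1.57230457 0.94411156]
```

>>> jog_arm:
  deltas:
    - [[2, -4, 11, 0, 0, 0, 0], [2, -3, 11, 0, 0, 0, 0], [0, -2, 9, 0, 0, 0, 0], [0, 0, 5, 0, 0, 0, 0], [0, 0, 3, 0, 0, 0, 0]]

```text
clock: 4.35
eef_pos: [0.5807, -0.0191, 0.1267]
tool_rot: [0.022, 0.964, -0.003, 0.265]
ft_force: [-40.1, 3.5, 47.9]
grip_width: 0.0002
```

```bash
python3 - <<'E'
from h import *
S=slope(Tz(*np.load("fix.npy")));Si=np.linalg.inv(S);o=get_obs()
print("tcp slope",ap(Si,o["eef_pos"])*1000, "F slope",o["ft_force"]@S[:3,:3])
E
```

```text
tcp slope [[ 23.82763417 -45.31325294  40.16323173]] F slope [-10.92384283   1.12666111  61.64270934]
```

>>> jog_arm:
  deltas:
    - [[0, 0, -1, 0, 0, 0, 0], [0, 0, -1, 0, 0, 0, 0], [0, 0, -30, 0, 0, 0, 0], [0, 0, -40, 0, 0, 0, 0], [20, 0, -40, 0, 0, 0, 0]]

```text
clock: 4.85
eef_pos: [0.5056, -0.0171, 0.2126]
tool_rot: [0.023, 0.965, -0.004, 0.262]
ft_force: [0.6, -0.2, 0.7]
grip_width: -0.0
```

```bash
python3 - <<'E'
from h import *
C=cam("wrist")
im=camera("wrist");cv2.imwrite("pics/w2.png",im[:,:,::-1]);np.save("w2.npy",C[3])
S=slope(Tz(*np.load("fix.npy")))
print("eye pred",proj(C,ap(S,[[.022,-.092,.042],[.022,-.112,.042],[.022,-.072,.042]])))
a=proj(C,ap(S,[.022,-.05,.042]))[0].astype(int);print(a)
cv2.imwrite("pics/w2c.png",cv2.resize(im[:,:,::-1][max(0,a[1]-110):a[1]+110,a[0]-150:a[0]+150],None,fx=2,fy=2)) 
print(get_obs()["eef_pos"],get_obs()["ft_force"])
plan([.40,-.318,.27],toolR([0,0,-1],[0,1,0]),9,85)
E
```

```text
eye pred [[263.40708694 256.55984058]
 [236.82775898 256.43931031]
 [289.93388763 256.68013265]]
[319 256]
[ 0.50073725 -0.01689626  0.21488902] [-4.99549611  0.6038955   0.16811812]
step mm 35.80617878051133 deg 3.393895905640436
[5.1, -33.9, -10.3, -0.05, 3.38, -0.29, 85]
[5.9, -33.9, -10.0, -0.05, 3.38, -0.29, 85]
[6.7, -33.8, -9.7, -0.05, 3.38, -0.29, 85]
[7.4, -33.8, -9.3, -0.05, 3.38, -0.29, 85]
[8.1, -33.7, -8.8, -0.05, 3.38, -0.29, 85]
[8.8, -33.7, -8.4, -0.05, 3.38, -0.29, 85]
[9.4, -33.6, -7.9, -0.05, 3.38, -0.29, 85]
[10.1, -33.6, -7.3, -0.05, 3.38, -0.29, 85]
[10.6, -33.5, -6.7, -0.05, 3.38, -0.29, 85]
```

View pics/w2c.png

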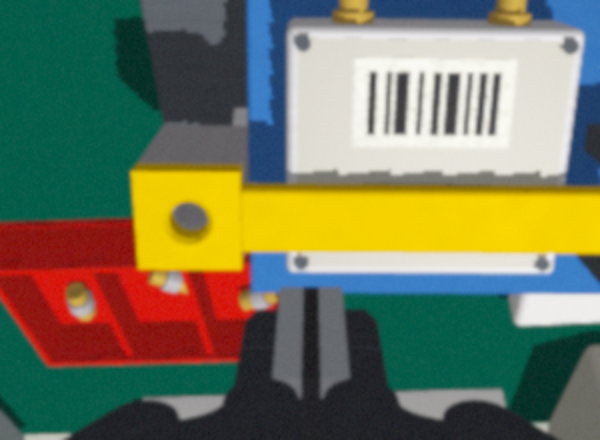

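>>> jog_arm:
  deltas:
    - [[5, -34, -10, 0, 3.4, -0.3, 85], [6, -34, -10, 0, 3.4, -0.3, 85], [6.5, -34, -10, 0, 3.4, -0.3, 85], [7.5, -34, -9.5, 0, 3.4, -0.3, 85], [8, -33.5, -9, 0, 3.4, -0.3, 85]]

```text
clock: 5.4
eef_pos: [0.4413, -0.1853, 0.2497]
tool_rot: [0.004, 0.993, -0.003, 0.115]
ft_force: [0.8, 0.2, -0.7]
grip_width: 0.0724
```

>>> jog_arm:
  deltas:
    - [[9, -33.5, -8.5, 0, 3.4, -0.3, 85], [9.5, -33.5, -8, 0, 3.4, -0.3, 85], [10, -33.5, -7.5, 0, 3.4, -0.3, 85], [10.5, -33.5, -7, 0, 3.4, -0.3, 85], [0, 0, 0, 0, 0, 0, 85]]

```text
clock: 5.9
eef_pos: [0.3967, -0.3302, 0.2766]
tool_rot: [-0.004, 1.0, -0.005, -0.008]
ft_force: [-0.1, 0.3, -0.3]
grip_width: 0.0853
```

```bash
python3 - <<'E'
from h import *
C=cam("wrist")
im=camera("wrist")[:,:,::-1].copy();cv2.imwrite("pics/w3.png",im);np.save("w3.npy",C[3])
o=get_obs();print(o["eef_pos"],o["tool_rot"].round(4),o["joint_pos"].round(2),o["joint_vel"].round(3))
h=cv2.cvtColor(im,cv2.COLOR_BGR2HSV)
m=(((h[...,0]<8)|(h[...,0]>172))&(h[...,1]>150)&(h[...,2]>60)).astype(np.uint8)
n,l,st,c=cv2.connectedComponentsWithStats(m)
for i in range(1,n):
    if st[i,4]>150: print(st[i],c[i].round(1),"z.123:",onz(C,c[i],.123).round(4))
for t in ["pin","pin_blue","pin_white"]: print(t,[(round(d["conf"],2),np.round(d["at"]).tolist(),int(d["pixels"].sum())) for d in masks_of(t,"wrist")])
u,v=proj(C,[.387,-.32,.12])[0].astype(int);print(u,v)
cv2.imwrite("pics/w3c.png",cv2.resize(im[max(0,v-100):v+100,max(0,u-130):u+130],None,fx=3,fy=3))
E
```

```text
[ 0.39667423 -0.32845046  0.27627068] [-0.0045  0.9999 -0.0047 -0.0077] [-0.68  0.26  0.15  1.46 -0.02 -0.69] [ 0.035 -0.042 -0.064 -0.012  0.024  0.012]
[ 525  185   63   84 2148] [555.1 226.8] z.123: [[ 0.401  -0.1344  0.123 ]]
[321 186  30  36 829] [335.2 203.7] z.123: [[ 0.3828 -0.3222  0.123 ]]
[389 421  43  22 598] [409.4 429.3] z.123: [[ 0.622  -0.2407  0.123 ]]
[504 446  29  34 657] [518.9 462.2] z.123: [[ 0.6645 -0.12    0.123 ]]
pin [(0.97, [335.0, 204.0], 1015), (0.94, [436.0, 164.0], 1280), (0.8, [250.0, 117.0], 1200), (0.65, [333.0, 240.0], 9113)]
pin_blue [(0.88, [338.0, 272.0], 1109)]
pin_white [(0.78, [337.0, 335.0], 1255), (0.38, [560.0, 219.0], 2881)]
337 207
```

View pics/w3c.png

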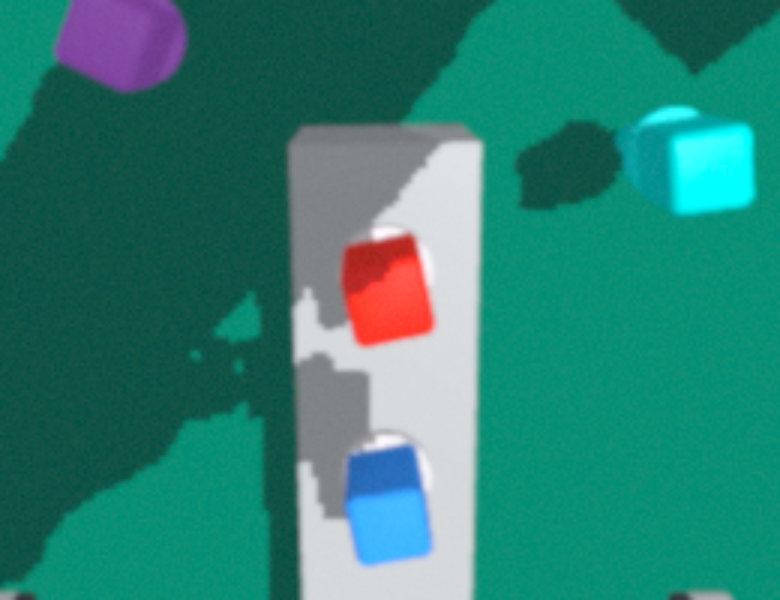

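```bash
python3 - <<'E'
from h import *
f,cx,cy,_=cam("wrist");C=(f,cx,cy,np.load("w3.npy"))
print("red",onz(C,[337.7,207.3],.123),"turq",onz(C,[442,163],.11),"rack edge",onz(C,[[207+290/3,107+142/3],[207+482/3,107+142/3]],.075))
p=onz(C,[337.7,207.3],.123)[0]
p=np.array([.5*(p[0]+.387),.5*(p[1]-.32),.16]);a=np.radians(13)
Rt=toolR([0,0,-1],[-np.sin(a),np.cos(a),0]);print(p)
plan(p,Rt,4,45)
E
```

```text
red [[ 0.38585906 -0.32003368  0.123     ]] turq [[ 0.34961147 -0.23217843  0.11      ]] rack edge [[ 0.34662242 -0.35150871  0.075     ]
 [ 0.34608933 -0.29151693  0.075     ]]
[ 0.38642953 -0.32001684  0.16      ]
step mm 29.30959863761872 deg 3.0847123099208584
[2.0, 1.6, 29.2, -0.1, -0.23, -3.07, 45]
[2.0, 1.7, 29.2, -0.1, -0.23, -3.07, 45]
[2.0, 1.8, 29.2, -0.1, -0.23, -3.07, 45]
[2.1, 1.8, 29.2, -0.1, -0.23, -3.07, 45]
```

>>> jog_arm:
  deltas:
    - [[2, 1.6, 29, -0.1, -0.2, -3, 45], [2, 1.7, 29, -0.1, -0.2, -3, 45], [2, 1.8, 29, -0.1, -0.2, -3, 45], [2, 1.8, 29, -0.1, -0.2, -3, 45], [0, 0, 0, 0, 0, 0, 45]]

```text
clock: 6.6
eef_pos: [0.3874, -0.3138, 0.1595]
tool_rot: [-0.119, 0.993, -0.002, 0.002]
ft_force: [-0.5, 0.2, -0.2]
grip_width: 0.0451
```

```bash
python3 - <<'E'
from h import *
a=np.radians(13);Rt=toolR([0,0,-1],[-np.sin(a),np.cos(a),0])
plan([.386,-.3202,.09],Rt,4,45)
E
```

```text
step mm 17.46456658212817 deg 0.18306555335177585
[0.8, -1.4, 17.4, -0.06, 0.06, 0.16, 45]
[0.8, -1.4, 17.4, -0.06, 0.06, 0.16, 45]
[0.8, -1.5, 17.4, -0.06, 0.06, 0.16, 45]
[0.7, -1.5, 17.4, -0.06, 0.06, 0.16, 45]
```

>>> jog_arm:
  deltas:
    - [[0.8, -3, 10, 0, 0, 0.2, 45], [0.8, -3, 15, 0, 0, 0.2, 45], [0.8, 0, 20, 0, 0, 0.2, 45], [0.7, 0, 20, 0, 0, 0, 45], [0, 0, 2, 0, 0, 0, 45]]

```text
clock: 7.1
eef_pos: [0.3916, -0.3221, 0.0976]
tool_rot: [-0.113, 0.994, -0.007, 0.008]
ft_force: [-0.2, -0.7, 0.1]
grip_width: 0.0449
```

```bash
python3 - <<'E'
from h import *
a=np.radians(13);Rt=toolR([0,0,-1],[-np.sin(a),np.cos(a),0])
print(get_obs()["eef_pos"]);plan([.386,-.3202,.089],Rt,1,45)
E
```

```text
[ 0.39163505 -0.32208898  0.09759072]
step mm 10.44617283357734 deg 1.1839606395499191
[5.2, 3.2, 8.5, -0.89, 0.78, -0.0, 45]
```

>>> jog_arm:
  deltas:
    - [[5, 2, 8.5, -0.9, 0.8, 0, 45], [0, 0, 0, 0, 0, 0, 45]]

```text
clock: 7.3
eef_pos: [0.3876, -0.3221, 0.0907]
tool_rot: [-0.113, 0.994, -0.001, 0.0]
ft_force: [-0.3, 0.4, -0.2]
grip_width: 0.0447
```

```bash
python3 - <<'E'
from h import *
a=np.radians(13);Rt=toolR([0,0,-1],[-np.sin(a),np.cos(a),0])
print(get_obs()["eef_pos"],get_obs()["joint_vel"].round(3));plan([.386,-.3202,.089],Rt,1,45)
E
```

```text
[ 0.38756549 -0.32206089  0.09067395] [ 0.006 -0.033  0.042  0.003  0.006  0.006]
step mm 2.9522458007151786 deg 0.0994119632573538
[1.1, 2.2, 1.7, -0.09, 0.04, -0.01, 45]
```

>>> jog_arm:
  deltas:
    - [[1, 2, 1.5, 0, 0, 0, 45], [0, 0, 0, 0, 0, 0, 10], [0, 0, 0, 0, 0, 0, 10], [0, 0, 0, 0, 0, 0, 10], [0, 0, 0, 0, 0, 0, 10]]

```text
clock: 7.8
eef_pos: [0.3878, -0.3216, 0.0919]
tool_rot: [-0.113, 0.994, -0.003, 0.002]
ft_force: [0.5, -0.6, -1.3]
grip_width: 0.0233
```

>>> jog_arm:
  deltas:
    - [[0, 0, 0, 0, 0, 0, 10], [0, 0, -10, 0, 0, 0, 10], [0, 0, -15, 0, 0, 0, 10], [0, 0, -20, 0, 0, 0, 10], [0, 0, -20, 0, 0, 0, 10]]

```text
clock: 8.3
eef_pos: [0.3865, -0.3204, 0.1576]
tool_rot: [-0.113, 0.994, -0.001, 0.001]
ft_force: [0.6, -0.2, -1.5]
grip_width: 0.0231
```

```bash
python3 - <<'E'
from h import *
o=get_obs();print(o["eef_pos"],o["grip_width"],o["ft_force"],R.from_quat(o["tool_rot"]).as_matrix()[:,2])
E
```

```text
[ 0.38646749 -0.32036153  0.15759343] 0.023087258637708004 [ 0.64155869 -0.19302655 -1.50792888] [ 0.00158796 -0.00141818 -0.99999773]
```

```bash
python3 - <<'E'
from h import *
S=slope(Tz(*np.load("fix.npy")))
o=get_obs();p1=o["eef_pos"]+[0.02,.0,.05];R0=R.from_quat(o["tool_rot"])
Rt=toolR(-S[:3,2],S[:3,1]);t=ap(S,[.022,-.092,.17])[0];print(t)
plan(p1,R0.as_matrix(),2,10)
plan(t,Rt,9,10,p0=p1,R0=R0)
E
```

```text
[ 0.51149767 -0.06167755  0.23822432]
step mm 26.92582403567252 deg 0.0
[-9.8, -2.3, -25.0, 0.0, 0.0, 0.0, 10]
[-9.8, -2.3, -25.0, 0.0, 0.0, 0.0, 10]
step mm 31.207587011040655 deg 3.780982056786633
[-17.8, 25.4, -3.4, 0.47, -3.3, 1.78, 10]
[-17.2, 25.9, -2.6, 0.47, -3.3, 1.78, 10]
[-16.5, 26.4, -1.9, 0.47, -3.3, 1.78, 10]
[-15.8, 26.9, -1.2, 0.47, -3.3, 1.78, 10]
[-15.0, 27.4, -0.5, 0.47, -3.3, 1.78, 10]
[-14.1, 27.8, 0.1, 0.47, -3.3, 1.78, 10]
[-13.2, 28.3, 0.7, 0.47, -3.3, 1.78, 10]
[-12.3, 28.7, 1.2, 0.47, -3.3, 1.78, 10]
[-11.3, 29.0, 1.6, 0.47, -3.3, 1.78, 10]
```

>>> jog_arm:
  deltas:
    - [[-10, -2, -25, 0, 0, 0, 10], [-10, -2, -25, 0, 0, 0, 10], [-18, 25.5, -3.5, 0.5, -3.3, 1.8, 10], [-17, 26, -2.5, 0.5, -3.3, 1.8, 10], [-16.5, 26.5, -2, 0.5, -3.3, 1.8, 10]]

```text
clock: 8.8
eef_pos: [0.4463, -0.2356, 0.2272]
tool_rot: [-0.061, 0.994, -0.007, 0.094]
ft_force: [0.9, -0.1, -1.0]
grip_width: 0.0232
```

>>> jog_arm:
  deltas:
    - [[-16, 27, -1, 0.5, -3.3, 1.8, 10], [-15, 27.5, -0.5, 0.5, -3.3, 1.8, 10], [-14, 28, 0, 0.5, -3.3, 1.8, 10], [-13, 28, 0.5, 0.5, -3.3, 1.8, 10], [-12.5, 28.5, 1, 0.5, -3.3, 1.8, 10]]

```text
clock: 9.3
eef_pos: [0.5074, -0.0876, 0.2504]
tool_rot: [0.023, 0.969, -0.013, 0.245]
ft_force: [0.3, -0.2, -1.8]
grip_width: 0.023
```

```bash
python3 - <<'E'
from h import *
S=slope(Tz(*np.load("fix.npy")))
Rt=toolR(-S[:3,2],S[:3,1]);t=ap(S,[.022,-.092,.17])[0];print(ap(np.linalg.inv(S),get_obs()["eef_pos"]))
plan(t,Rt,2,10)
E
```

```text
[[ 0.02586735 -0.11814713  0.18178553]]
step mm 14.470035110525025 deg 0.9228081928440863
[1.6, 13.1, 5.8, -0.22, -0.79, 0.43, 10]
[1.8, 13.1, 5.9, -0.22, -0.79, 0.43, 10]
```

>>> jog_arm:
  deltas:
    - [[1.6, 13, 6, -0.2, -0.8, 0.4, 10], [1.6, 13, 6, -0.2, -0.8, 0.4, 10], [0, 0, 0, 0, 0, 0, 10], [0, 0, 0, 0, 0, 0, 10], [0, 0, 0, 0, 0, 0, 10]]

```text
clock: 9.8
eef_pos: [0.5102, -0.057, 0.2411]
tool_rot: [0.026, 0.965, -0.007, 0.261]
ft_force: [-0.6, -0.3, 0.6]
grip_width: 0.0236
```

```bash
python3 - <<'E'
from h import *
S=slope(Tz(*np.load("fix.npy")));Si=np.linalg.inv(S)
o=get_obs();print(ap(Si,o["eef_pos"])*1000,o["joint_vel"].round(3))
print("tool z in slope",R.from_quat(o["tool_rot"]).as_matrix()[:,2]@S[:3,:3])
pics=[]
for c in ["wrist","side","scene"]:
    C=cam(c);im=camera(c)[:,:,::-1];cv2.imwrite(f"pics/p_{c}.png",im);np.save(f"p_{c}.npy",C[3])
    e=ap(S,[.022,-.092,.042]);tip=ap(S,ap(Si,o["eef_pos"])[0]-[0,0,.0765]);print(c,"eye",proj(C,e).round(1),"tip",proj(C,tip).round(1))
    u,v=proj(C,e)[0].astype(int)
    cr=im[max(0,v-60):v+40,max(0,u-60):u+60];pics.append(cv2.resize(cr,(480,400),interpolation=2) if c!="wrist" else cv2.resize(im[max(0,v-100):v+100,max(0,u-120):u+120],(480,400)));print(max(0,v-60),max(0,u-60),cr.shape)
cv2.imwrite("pics/p.png",np.hstack(pics)[:, :])
cv2.imwrite("pics/p.png",cv2.resize(np.vstack([np.hstack(pics[:2]),np.hstack([pics[2],pics[2]*0])]),(720,600)))
E
```

```text
[[ 22.06960664 -87.44302444 173.29845323]] [-0.005 -0.005  0.013  0.008 -0.004 -0.005]
tool z in slope [ 0.00485466  0.0028105  -0.99998427]
wrist eye [[317.6 223.3]] tip [[323.4 248.1]]
163 257 (100, 120, 3)
side eye [[332.8 213.6]] tip [[318.3 193.1]]
153 272 (100, 120, 3)
scene eye [[299.2 205.6]] tip [[311.9 186.6]]
145 239 (100, 120, 3)
```

View pics/p.png

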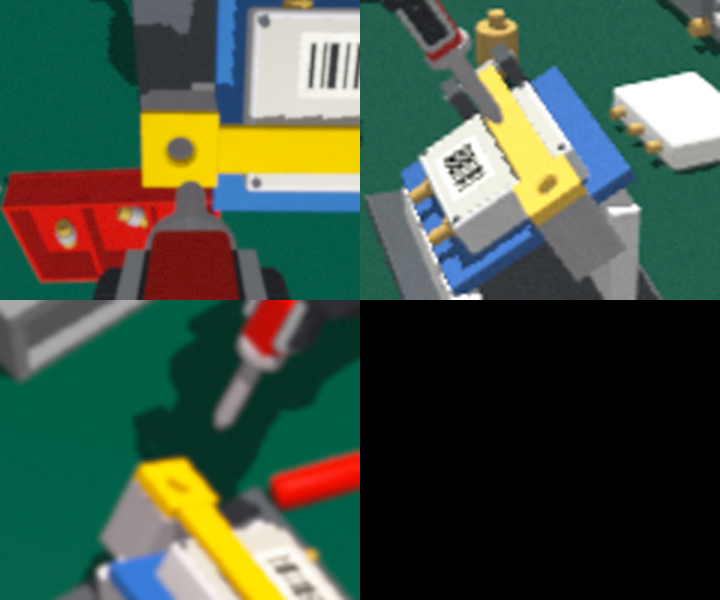

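```bash
python3 - <<'E'
from h import *
from scipy.optimize import least_squares
S=slope(Tz(*np.load("fix.npy")));Si=np.linalg.inv(S)
Cs=[]
for c in ["wrist","side","scene"]:
    f,cx,cy,T=cam(c);Cs.append((f,cx,cy,np.load(f"p_{c}.npy")))
eye=[[317,223.7],[334.3,214.3],[298.3,206.7]];tip=[[323.7,249],[317.7,193],[313,186.7]]
w=[2,1,1]
for o in (eye,tip):
    r=least_squares(lambda p:np.concatenate([(proj(C,ap(S,p))[0]-q)*k for C,q,k in zip(Cs,o,w)]),[.022,-.09,.07]);print((r.x*1000).round(1),r.fun.round(1))
E
```

```text
[ 23.3 -92.5  39. ] [ 0.  -0.  -0.2  0.  -0.3 -0.1]
[ 22.1 -87.2  98.1] [ 0.1 -0.2  0.2 -0.4 -0.7 -0.6]
```

>>> jog_arm:
  deltas:
    - [[-0.6, -5, 10, -0.1, -0.3, 0, 10], [0, 0, 15, 0, 0, 0, 10], [0, 0, 15, 0, 0, 0, 10], [0, 0, 0, 0, 0, 0, 10], [0, 0, 0, 0, 0, 0, 10]]

```text
clock: 10.45
eef_pos: [0.5329, -0.0669, 0.2079]
tool_rot: [0.028, 0.964, -0.008, 0.265]
ft_force: [0.4, 0.4, -0.8]
grip_width: 0.023
```

```bash
cat > st.py <<'E'
from h import *
S=slope(Tz(*np.load("fix.npy")));Si=np.linalg.inv(S)
o=get_obs();print("tcp slope",ap(Si,o["eef_pos"])*1000,"F slope",o["ft_force"]@S[:3,:3],"w",o["grip_width"],o["clock"])
print("rotvec to Rt in tool",np.degrees((R.from_quat(o["tool_rot"]).inv()*R.from_matrix(toolR(-S[:3,2],S[:3,1]))).as_rotvec()).round(2))
E
python3 st.py
```

```text
tcp slope [[ 25.59203464 -95.92384926 132.90094399]] F slope [-0.05005797  0.40601965 -0.86941328] w 0.0229586794657165 10.45
rotvec to Rt in tool [0.07 0.73 0.08]
```

>>> jog_arm:
  deltas:
    - [[3, 3.7, 0, 0, 0.7, 0, 10], [0, 0, 0, 0, 0, 0, 10], [0, 0, 0, 0, 0, 0, 10]]

```text
clock: 10.75
eef_pos: [0.5306, -0.0632, 0.2081]
tool_rot: [0.029, 0.965, -0.008, 0.259]
ft_force: [-0.2, 0.8, -1.6]
grip_width: 0.0229
```

```bash
python3 st.py; python3 st.py
```

```text
tcp slope [[ 23.48930225 -92.38407406 134.30460962]] F slope [-0.99596857  0.81397666 -1.26491272] w 0.022918630713459665 10.75
rotvec to Rt in tool [0.04 0.08 0.05]
tcp slope [[ 23.48930225 -92.38407406 134.30460962]] F slope [-0.99596857  0.81397666 -1.26491272] w 0.022918630713459665 10.75
rotvec to Rt in tool [0.04 0.08 0.05]
```

>>> jog_arm:
  deltas:
    - [[0.8, 0, 5, 0, 0, 0, 10], [0, 0, 5, 0, 0, 0, 10], [0, 0, 4, 0, 0, 0, 10], [0, 0, 0, 0, 0, 0, 10]]

```text
clock: 11.15
eef_pos: [0.5377, -0.0634, 0.1956]
tool_rot: [0.028, 0.965, -0.008, 0.26]
ft_force: [0.3, 0.4, -1.0]
grip_width: 0.0231
```

```bash
python3 st.py
```

```text
tcp slope [[ 23.46339248 -92.16651576 119.96689492]] F slope [-0.22928959  0.39330509 -1.03978875] w 0.023050531164123263 11.15
rotvec to Rt in tool [0.04 0.2  0.08]
```

>>> jog_arm:
  deltas:
    - [[0.8, 0, 4, 0, 0.1, 0, 10], [0, 0, 4, 0, 0.1, 0, 10], [0, 0, 4, 0, 0, 0, 10], [0, 0, 4, 0, 0, 0, 10], [0, 0, 0, 0, 0, 0, 10]]

```text
clock: 11.65
eef_pos: [0.5457, -0.0639, 0.1796]
tool_rot: [0.028, 0.966, -0.008, 0.258]
ft_force: [-0.1, -0.9, -0.4]
grip_width: 0.0235
```

```bash
python3 st.py
```

```text
tcp slope [[ 22.33769959 -92.17771809 102.07508106]] F slope [-0.25763811 -0.89801071 -0.34677395] w 0.023456253007631465 11.65
rotvec to Rt in tool [ 0.04 -0.06  0.07]
```

>>> jog_arm:
  deltas:
    - [[0, 0, 8, 0, 0, 0, 10], [0, 0, 8, 0, 0, 0, 10], [0, 0, 8, 0, 0, 0, 10], [0, 0, 6, 0, 0, 0, 10], [0, 0, 0, 0, 0, 0, 10]]

```text
clock: 12.15
eef_pos: [0.5621, -0.0649, 0.151]
tool_rot: [0.028, 0.966, -0.008, 0.258]
ft_force: [-1.0, 0.2, -0.9]
grip_width: 0.0233
```

```bash
python3 st.py
```

```text
tcp slope [[ 22.32640402 -92.18538731  69.13280393]] F slope [-1.26719822  0.16559018 -0.25035612] w 0.023267780167403204 12.15
rotvec to Rt in tool [ 0.04 -0.06  0.07]
```

>>> jog_arm:
  deltas:
    - [[0, 0, 5, 0, 0, 0, 10], [0, 0, 4, 0, 0, 0, 10], [0, 0, 2, 0, 0, 0, 10], [0, 0, 2, 0, 0, 0, 10]]

```text
clock: 12.55
eef_pos: [0.5686, -0.0653, 0.1402]
tool_rot: [0.028, 0.966, -0.008, 0.258]
ft_force: [-28.6, 0.9, 33.2]
grip_width: 0.0232
```

```bash
python3 st.py
```

```text
tcp slope [[ 22.5245127  -92.19249029  56.54766388]] F slope [-8.15198978 -0.86224333 43.05017282] w 0.023224536175206416 12.55
rotvec to Rt in tool [ 0.04 -0.05  0.07]
```

>>> jog_arm:
  deltas:
    - [[0, 0, -0.5, 0, 0, 0, 10], [0, 0, 0, 0, 0, 0, 10], [0, 0, 0, 0, 0, 0, 45], [0, 0, 0, 0, 0, 0, 45], [0, 0, 0, 0, 0, 0, 45]]

```text
clock: 13.05
eef_pos: [0.5693, -0.0654, 0.1429]
tool_rot: [0.028, 0.965, -0.008, 0.26]
ft_force: [0.2, -0.8, -0.7]
grip_width: 0.0451
```

>>> jog_arm:
  deltas:
    - [[0, 0, -8, 0, 0, 0, 45], [0, 0, -20, 0, 0, 0, 45], [0, 0, -30, 0, 0, 0, 45], [0, 0, -40, 0, 0, 0, 45], [0, 0, 0, 0, 0, 0, 45]]

```text
clock: 13.55
eef_pos: [0.5178, -0.0623, 0.2305]
tool_rot: [0.028, 0.965, -0.008, 0.259]
ft_force: [0.8, -0.8, 0.4]
grip_width: 0.0449
```

```bash
python3 st.py; python3 - <<'E'
from h import *
S=slope(Tz(*np.load("fix.npy")))
im=camera("wrist")[:,:,::-1];C=cam("wrist")
side=camera("side")[:,:,::-1];D=cam("side")
e=ap(S,[.022,-.092,.042]);out=[]
for c,i,k in((C,im,90),(D,side,60)):
    u,v=proj(c,e)[0].astype(int);v0=max(0,v-k);u0=max(0,u-k);out.append(cv2.resize(i[v0:v0+2*k,u0:u0+2*k],(400,400),interpolation=2));print(u0,v0)
    print("collar, grip top pred",proj(c,ap(S,[[.022,-.092,.045],[.022,-.092,.09]])))
cv2.imwrite("pics/q.png",np.hstack(out))
plan(ap(S,[.022,-.02,.26])[0],toolR([0,0,-1],[0,1,0]),4,45)
E
```

```text
tcp slope [[ 23.63069044 -92.23883269 160.08349793]] F slope [ 0.90014564 -0.71624579 -0.07550939] w 0.04494761911696272 13.55
rotvec to Rt in tool [0.04 0.04 0.08]
233 140
collar, grip top pred [[323.82477724 231.34965148]
 [323.84800014 253.36943404]]
272 153
collar, grip top pred [[332.06531338 212.56066093]
 [320.67090879 196.68139144]]
step mm 31.449311209293672 deg 7.471218106003334
[-0.2, 18.0, -25.8, -0.21, 7.42, -0.82, 45]
[2.8, 18.2, -25.5, -0.21, 7.42, -0.82, 45]
[5.9, 18.3, -24.9, -0.21, 7.42, -0.82, 45]
[8.8, 18.5, -23.9, -0.21, 7.42, -0.82, 45]
```

View pics/q.png

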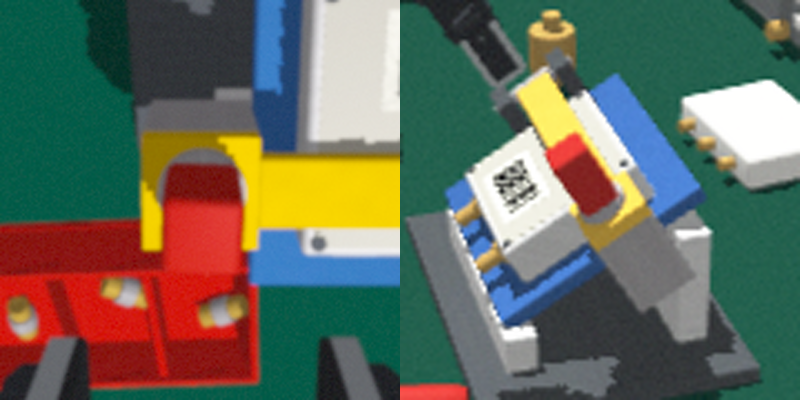

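```bash
python3 - <<'E'
from h import *
C=cam("scene");sc=lambda a:np.array(a)/1.5378+[150,50]
print("green,purple tops",onz(C,sc([[603,370],[510,300]]),.15).round(3))
a=-.21;Rt=toolR([0,0,-1],[-np.sin(a),np.cos(a),0])
p1=get_obs()["eef_pos"]+[-.03,.0,.06];R0=R.from_quat(get_obs()["tool_rot"])
plan(p1,R0.as_matrix(),2,60);plan([.475,.315,.29],Rt,9,60,p0=p1,R0=R0)
E
```

```text
green,purple tops [[0.354 0.357 0.15 ]
 [0.371 0.225 0.15 ]]
step mm 33.54101966249685 deg 1.5918303459473166e-15
[-1.9, -0.9, -33.5, 0.0, 0.0, 0.0, 60]
[-1.9, -0.9, -33.5, 0.0, 0.0, 0.0, 60]
step mm 41.91900431224555 deg 3.435082177729514
[3.1, 41.7, -2.2, 0.25, 3.29, 0.94, 60]
[3.9, 41.7, -2.2, 0.25, 3.29, 0.94, 60]
[4.7, 41.6, -2.1, 0.25, 3.29, 0.94, 60]
[5.5, 41.5, -2.0, 0.25, 3.29, 0.94, 60]
[6.3, 41.4, -1.9, 0.25, 3.29, 0.94, 60]
[7.1, 41.3, -1.7, 0.25, 3.29, 0.94, 60]
[7.8, 41.2, -1.4, 0.25, 3.29, 0.94, 60]
[8.6, 41.0, -1.1, 0.25, 3.29, 0.94, 60]
[9.3, 40.9, -0.8, 0.25, 3.29, 0.94, 60]
```

>>> jog_arm:
  deltas:
    - [[-2, -1, -33.5, 0, 0, 0, 60], [-2, -1, -33.5, 0, 0, 0, 60], [3, 42, -2, 0.3, 3.3, 0.9, 60], [4, 42, -2, 0.3, 3.3, 0.9, 60], [5, 42, -2, 0.2, 3.3, 0.9, 60]]

```text
clock: 14.15
eef_pos: [0.4795, 0.0599, 0.283]
tool_rot: [0.063, 0.984, -0.008, 0.165]
ft_force: [1.5, -0.7, -0.5]
grip_width: 0.0596
```

>>> jog_arm:
  deltas:
    - [[5.5, 41.5, -2, 0.2, 3.3, 0.9, 60], [6, 41.5, -2, 0.2, 3.3, 0.9, 60], [7, 41, -2, 0.3, 3.3, 1, 60], [8, 41, -1.5, 0.3, 3.3, 1, 60], [8.5, 41, -1, 0.2, 3.3, 1, 60]]

```text
clock: 14.65
eef_pos: [0.4752, 0.2779, 0.2793]
tool_rot: [0.108, 0.994, -0.005, 0.012]
ft_force: [1.1, 0.9, 0.4]
grip_width: 0.0602
```

>>> jog_arm:
  deltas:
    - [[9, 41, -1, 0.2, 3.3, 1, 60], [0, 0, 0, 0, 0, 0, 60], [0, 0, 0, 0, 0, 0, 60]]

```text
clock: 14.95
eef_pos: [0.4752, 0.327, 0.27]
tool_rot: [0.114, 0.993, -0.008, -0.023]
ft_force: [-0.2, 0.4, 0.1]
grip_width: 0.0601
```

```bash
python3 - <<'E'
from h import *
C=cam("wrist");o=get_obs();print(o["eef_pos"],R.from_quat(o["tool_rot"]).as_matrix().round(3).tolist(),o["joint_pos"].round(2),o["clock"])
im=camera("wrist")[:,:,::-1];cv2.imwrite("pics/sc.png",im);np.save("sc.npy",C[3])
for t in ["scanner","holder"]: print(t,[(round(d["conf"],2),np.round(d["at"]).tolist(),int(d["pixels"].sum())) for d in masks_of(t,"wrist")])
q=proj(C,[.482,.316,.155])[0];print(q);u,v=q.astype(int);print("crop",max(0,u-100),max(0,v-75))
cv2.imwrite("pics/scc.png",cv2.resize(im[max(0,v-75):v+75,max(0,u-100):u+100],(800,600),interpolation=2))
E
```

```text
[0.4752185  0.32697451 0.26997446] [[-0.973, 0.227, -0.048], [0.227, 0.974, -0.01], [0.044, -0.021, -0.999]] [0.59 0.43 0.37 1.56 0.02 0.82] 14.95
scanner [(0.97, [319.0, 232.0], 2917), (0.97, [178.0, 128.0], 5024), (0.61, [331.0, 56.0], 3681)]
holder [(0.75, [331.0, 191.0], 5803)]
[315.11114706 248.77147324]
crop 215 173
```

View pics/scc.png

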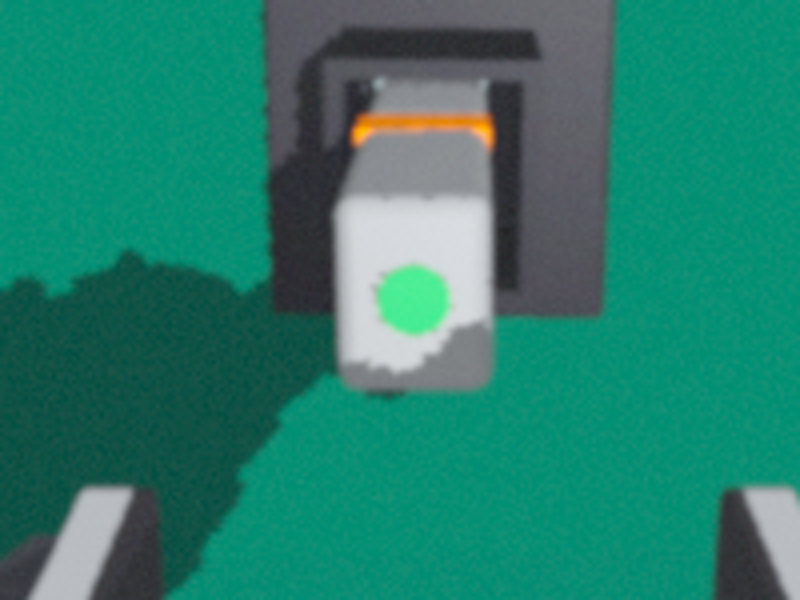

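```bash
python3 - <<'E'
from h import *
f,cx,cy,_=cam("wrist");C=(f,cx,cy,np.load("sc.npy"))
cp=lambda a:np.array(a)/4.+[215,173]
p=onz(C,cp([[413,297],[338,200],[492,200],[492,388],[340,388]]),.155);print(p.round(4))
print("foot",onz(C,cp([[272,315],[602,315]]),.005).round(4))
fc=onz(C,cp([[272,315],[602,315]]),.005);m=fc.mean(0);x=np.array([np.cos(-.23),np.sin(-.23),0]);print("holder",m-.055*x)
a=-.23;Rt=toolR([0,0,-1],[-np.sin(a),np.cos(a),0])
plan([p[0][0],p[0][1],.19],Rt,3,60)
E
```

```text
[[0.4813 0.3186 0.155 ]
 [0.4597 0.3094 0.155 ]
 [0.4661 0.3374 0.155 ]
 [0.5027 0.3292 0.155 ]
 [0.4963 0.3005 0.155 ]]
foot [[0.5239 0.2593 0.005 ]
 [0.5457 0.356  0.005 ]]
holder [0.48122317 0.32017591 0.005     ]
step mm 27.412938996279767 deg 0.8982354081064478
[-3.8, -1.2, 27.1, -0.36, -0.82, -0.02, 60]
[-3.4, -1.3, 27.2, -0.36, -0.82, -0.02, 60]
[-3.0, -1.5, 27.2, -0.36, -0.82, -0.02, 60]
```

>>> jog_arm:
  deltas:
    - [[-4, -1.2, 27, -0.4, -0.8, 0, 60], [-3.5, -1.3, 27, -0.4, -0.8, 0, 60], [-3, -1.5, 27, -0.4, -0.8, 0, 60], [0, 0, 0, 0, 0, 0, 60], [0, 0, 0, 0, 0, 0, 60]]

```text
clock: 15.6
eef_pos: [0.4828, 0.3127, 0.1953]
tool_rot: [0.119, 0.993, 0.004, 0.005]
ft_force: [-0.6, -0.2, 0.2]
grip_width: 0.06
```

```bash
cat > gs.py <<'E'
import sys
from h import *
x,y,z,n,g=map(float,sys.argv[1:]);a=-.228
print(get_obs()["eef_pos"],get_obs()["grip_width"],get_obs()["ft_force"].round(1));plan([x,y,z],toolR([0,0,-1],[-np.sin(a),np.cos(a),0]),int(n),g)
E
python3 gs.py .4813 .319 .112 4 60
```

```text
[0.48276543 0.3127257  0.1953337 ] 0.05999345217738621 [-0.6 -0.2  0.2]
step mm 20.89560344466655 deg 0.24380090189802378
[0.9, 1.2, 20.8, 0.14, 0.13, -0.15, 60.0]
[0.9, 1.3, 20.8, 0.14, 0.13, -0.15, 60.0]
[0.8, 1.3, 20.8, 0.14, 0.13, -0.15, 60.0]
[0.8, 1.4, 20.8, 0.14, 0.13, -0.15, 60.0]
```

>>> jog_arm:
  deltas:
    - [[3, 5, 5, 0.2, 0.2, -0.3, 60], [0, 0, 15, 0, 0, 0, 60], [0, 0, 20, 0, 0, 0, 60], [0, 0, 20, 0, 0, 0, 60], [0, 0, 15, 0, 0, 0, 60]]

```text
clock: 16.1
eef_pos: [0.4886, 0.3241, 0.1309]
tool_rot: [0.117, 0.993, 0.011, 0.011]
ft_force: [0.2, 0.4, -0.0]
grip_width: 0.0599
```

```bash
python3 gs.py .4813 .319 .112 1 60
```

```text
[0.48859077 0.32411475 0.13090954] 0.059916411513134364 [ 0.2  0.4 -0. ]
step mm 20.901836258954887 deg 1.8024945842293325
[6.3, -7.1, 18.6, 1.34, 1.15, -0.33, 60.0]
```

>>> jog_arm:
  deltas:
    - [[6, -6, 9, 1.3, 1.1, -0.3, 60], [0, 0, 8, 0, 0, 0, 60], [0, 0, 0, 0, 0, 0, 60]]

```text
clock: 16.4
eef_pos: [0.4818, 0.3209, 0.114]
tool_rot: [0.113, 0.994, 0.0, 0.0]
ft_force: [0.2, 0.3, 0.2]
grip_width: 0.0597
```

```bash
python3 gs.py .4813 .319 .112 1 60
```

```text
[0.48179181 0.32093608 0.11400458] 0.05973738560308532 [0.2 0.3 0.2]
step mm 2.829953326306275 deg 0.05384418275421841
[0.0, -2.0, 2.0, 0.02, 0.01, 0.05, 60.0]
```

>>> jog_arm:
  deltas:
    - [[0, -2, 2, 0, 0, 0, 60], [0, 0, 0, 0, 0, 0, 60], [0, 0, 0, 0, 0, 0, 20], [0, 0, 0, 0, 0, 0, 20], [0, 0, 0, 0, 0, 0, 20]]

```text
clock: 16.9
eef_pos: [0.4829, 0.3199, 0.1146]
tool_rot: [0.113, 0.994, 0.002, 0.002]
ft_force: [0.9, 0.1, -2.0]
grip_width: 0.0294
```

>>> jog_arm:
  deltas:
    - [[0, 0, 0, 0, 0, 0, 20], [0, 0, 0, 0, 0, 0, 20], [0, 0, 0, 0, 0, 0, 20]]

```text
clock: 17.2
eef_pos: [0.4829, 0.3199, 0.1146]
tool_rot: [0.113, 0.994, 0.002, 0.002]
ft_force: [0.5, 0.5, -1.0]
grip_width: 0.0293
```

```bash
python3 gs.py .4818 .319 .2 6 20
```

```text
[0.48290949 0.31988363 0.11458961] 0.02928371148157061 [ 0.5  0.5 -1. ]
step mm 14.237028421863004 deg 0.051386782868442844
[0.1, -0.1, -14.2, 0.04, 0.03, 0.01, 20.0]
[0.1, -0.1, -14.2, 0.04, 0.03, 0.01, 20.0]
[0.1, -0.1, -14.2, 0.04, 0.03, 0.01, 20.0]
[0.1, -0.2, -14.2, 0.04, 0.03, 0.01, 20.0]
[0.1, -0.2, -14.2, 0.04, 0.03, 0.01, 20.0]
[0.1, -0.2, -14.2, 0.04, 0.03, 0.01, 20.0]
```

>>> jog_arm:
  deltas:
    - [[0, 0, -8, 0, 0, 0, 20], [0, 0, -12, 0, 0, 0, 20], [0, 0, -12, 0, 0, 0, 20], [0, 0, -5, 0, 0, 0, 20], [0, 0, 0, 0, 0, 0, 20]]

```text
clock: 17.7
eef_pos: [0.4824, 0.3196, 0.1548]
tool_rot: [0.113, 0.994, 0.001, 0.002]
ft_force: [0.8, 0.2, -3.3]
grip_width: 0.0293
```

```bash
python3 gs.py .4829 .3199 .2 4 20
```

```text
[0.48237217 0.31957046 0.15480317] 0.029309183689723326 [ 0.8  0.2 -3.3]
step mm 11.300278402258204 deg 0.06204249890810461
[-0.1, 0.1, -11.3, 0.05, 0.04, 0.01, 20.0]
[-0.1, 0.1, -11.3, 0.05, 0.04, 0.01, 20.0]
[-0.1, 0.1, -11.3, 0.05, 0.04, 0.01, 20.0]
[-0.1, 0.1, -11.3, 0.05, 0.04, 0.01, 20.0]
```

>>> jog_arm:
  deltas:
    - [[0, 0, -12, 0, 0, 0, 20], [0, 0, -20, 0, 0, 0, 20], [0, 0, -30, 0, 0, 0, 20], [0, 0, -30, 0, 0, 0, 20], [0, 0, -25, 0, 0, 0, 20]]

```text
clock: 18.2
eef_pos: [0.4792, 0.3174, 0.2731]
tool_rot: [0.113, 0.994, -0.002, -0.003]
ft_force: [0.3, -0.3, -3.3]
grip_width: 0.0292
```

>>> jog_arm:
  deltas:
    - [[0, 0, -12, 0, 0, 0, 20], [0, 0, 0, 0, 0, 0, 20]]

```text
clock: 18.4
eef_pos: [0.4807, 0.3184, 0.2915]
tool_rot: [0.113, 0.994, 0.001, 0.001]
ft_force: [-0.0, 0.3, -3.6]
grip_width: 0.0294
```

```bash
cat > sp.py <<'E'
import sys
from h import *
z,n=float(sys.argv[1]),int(sys.argv[2])
S=slope(Tz(*np.load("fix.npy")));o=get_obs();print(o["eef_pos"],o["joint_pos"].round(2),o["grip_width"],o["clock"],"slope",ap(np.linalg.inv(S),o["eef_pos"])*1000)
plan(ap(S,[-.022,0,z])[0],toolR(-S[:3,2],S[:3,1]),n,20)
E
python3 sp.py .23 12
```

```text
[0.48072327 0.31844623 0.29152776] [0.58 0.38 0.36 1.54 0.   0.81] 0.029403467893736917 18.4 slope [[  2.26644523 285.58755339 242.94268198]]
step mm 23.909061513027076 deg 2.6130620736411734
[-2.8, -23.7, 1.9, -0.2, -2.49, -0.78, 20]
[-2.4, -23.7, 1.9, -0.2, -2.49, -0.78, 20]
[-1.9, -23.8, 1.9, -0.2, -2.49, -0.78, 20]
[-1.5, -23.8, 1.9, -0.2, -2.49, -0.78, 20]
[-1.1, -23.8, 1.9, -0.2, -2.49, -0.78, 20]
[-0.7, -23.8, 1.9, -0.2, -2.49, -0.78, 20]
[-0.3, -23.8, 1.8, -0.2, -2.49, -0.78, 20]
[0.1, -23.8, 1.7, -0.2, -2.49, -0.78, 20]
[0.5, -23.8, 1.6, -0.2, -2.49, -0.78, 20]
[0.9, -23.8, 1.5, -0.2, -2.49, -0.78, 20]
[1.3, -23.8, 1.4, -0.2, -2.49, -0.78, 20]
[1.6, -23.8, 1.2, -0.2, -2.49, -0.78, 20]
```

>>> jog_arm:
  deltas:
    - [[-3, -24, 1, -0.2, -2.5, -0.8, 20], [-2.5, -24, 1, -0.2, -2.5, -0.8, 20], [-2, -24, 1, -0.2, -2.5, -0.8, 20], [-1.5, -24, 1, -0.2, -2.5, -0.8, 20], [-1, -24, 1, -0.2, -2.5, -0.8, 20]]

```text
clock: 18.9
eef_pos: [0.4667, 0.1969, 0.2816]
tool_rot: [0.075, 0.991, -0.004, 0.111]
ft_force: [-0.7, -1.0, -1.5]
grip_width: 0.0297
```

>>> jog_arm:
  deltas:
    - [[-0.5, -24, 1, -0.2, -2.5, -0.8, 20], [0, -24, 1, -0.2, -2.5, -0.8, 20], [0, -24, 1, -0.2, -2.5, -0.8, 20], [0, 0, 0, 0, 0, 0, 20]]

```text
clock: 19.3
eef_pos: [0.4515, 0.119, 0.273]
tool_rot: [0.052, 0.983, -0.009, 0.174]
ft_force: [-0.1, 0.8, -2.8]
grip_width: 0.0296
```

```bash
python3 sp.py .23 4
```

```text
[0.45153408 0.1190311  0.2730344 ] [ 0.36 -0.09 -0.31  1.03 -0.15  0.44] 0.02964303424181377 19.3 slope [[-21.83537012  84.77876288 235.50358182]]
step mm 21.23934313800778 deg 2.5635326368334077
[-1.1, -21.1, 1.7, -0.27, -2.48, -0.6, 20]
[-0.8, -21.2, 1.6, -0.27, -2.48, -0.6, 20]
[-0.5, -21.2, 1.6, -0.27, -2.48, -0.6, 20]
[-0.2, -21.2, 1.5, -0.27, -2.48, -0.6, 20]
```

>>> jog_arm:
  deltas:
    - [[-1, -21, 1.5, -0.3, -2.5, -0.6, 20], [-1, -21, 1.5, -0.3, -2.5, -0.6, 20], [-0.5, -21, 1.5, -0.3, -2.5, -0.6, 20], [0, -21, 1.5, -0.3, -2.5, -0.6, 20], [0, 0, 0, 0, 0, 0, 20]]

```text
clock: 19.8
eef_pos: [0.4457, 0.0338, 0.2641]
tool_rot: [0.027, 0.966, -0.006, 0.258]
ft_force: [-0.4, -0.3, -2.6]
grip_width: 0.0292
```

```bash
python3 sp.py .22 1
```

```text
[0.44571791 0.03376728 0.26411854] [ 0.14 -0.27 -0.55  0.78 -0.09  0.17] 0.029196068790431715 19.8 slope [[-26.88393482  -0.68047552 228.12322634]]
step mm 9.502771831925847 deg 0.3202376716268114
[-4.9, 0.6, 8.1, 0.26, -0.09, 0.16, 20]
```

>>> jog_arm:
  deltas:
    - [[-5, 0.6, 8, 0.3, 0, 0.2, 20], [0, 0, 0, 0, 0, 0, 20], [0, 0, 0, 0, 0, 0, 20], [0, 0, 0, 0, 0, 0, 20], [0, 0, 0, 0, 0, 0, 20]]

```text
clock: 20.3
eef_pos: [0.4558, 0.0367, 0.2588]
tool_rot: [0.028, 0.966, -0.007, 0.256]
ft_force: [0.2, -0.9, -2.0]
grip_width: 0.0292
```

>>> jog_arm:
  deltas:
    - [[0, 0, 0, 0, 0, 0, 20], [0, 0, 0, 0, 0, 0, 20], [0, 0, 0, 0, 0, 0, 20], [0, 0, 0, 0, 0, 0, 20], [0, 0, 0, 0, 0, 0, 20]]

```text
clock: 20.8
eef_pos: [0.4561, 0.0375, 0.2591]
tool_rot: [0.028, 0.966, -0.007, 0.256]
ft_force: [0.8, 0.3, -2.8]
grip_width: 0.0296
```

```bash
python3 sp.py .22 1; python3 - <<'E'
from h import *
S=slope(Tz(*np.load("fix.npy")))
im=camera("side")[:,:,::-1];cv2.imwrite("pics/hold.png",cv2.resize(im[90:290,180:480],(750,500),interpolation=2))
o=get_obs();p=o["eef_pos"]-0.1096*-R.from_quat(o["tool_rot"]).as_matrix()[:,2]
C=cam("side");print("nose pred",proj(C,p),"label",proj(C,ap(S,[-.022,0,.03])))
wr=[im for im in [camera("wrist")]][0];cv2.imwrite("pics/holdw.png",wr[:,:,::-1])
print(get_obs()["joint_vel"].round(4))
E
```

```text
[0.45612904 0.03747506 0.25914421] [ 0.15 -0.24 -0.54  0.76 -0.1   0.18] 0.029595157320031065 20.8 slope [[-20.56404982   3.64622628 218.73057155]]
step mm 4.119267850641316 deg 0.3609717337831814
[1.4, -3.6, -1.3, 0.15, -0.31, 0.1, 20]
nose pred [[285.95841822 181.15668915]] label [[305.93636335 208.32138914]]
[ 0.0003  0.0003  0.     -0.0007  0.0001 -0.0007]
```

View pics/hold.png

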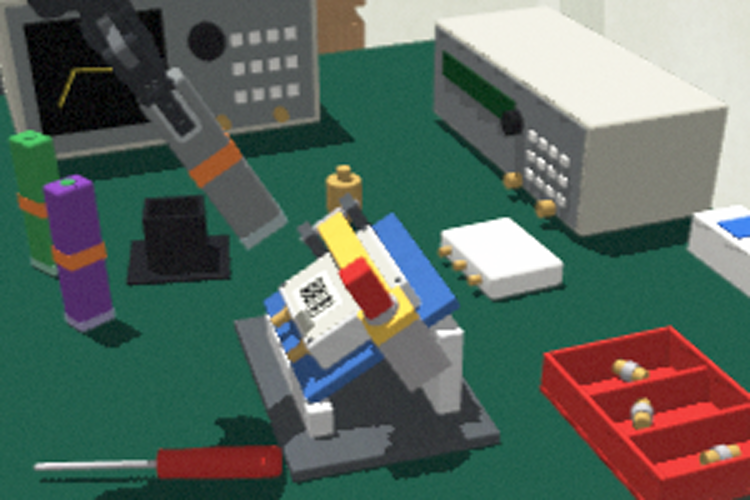

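>>> jog_arm:
  deltas:
    - [[0, -3, 0, 0, 0, 0, 20], [0, 0, 0, 0, 0, 0, 20], [0, 0, 0, 0, 0, 0, 20], [0, 0, 0, 0, 0, 0, 20], [0, 0, 0, 0, 0, 0, 20]]

```text
clock: 21.4
eef_pos: [0.4559, 0.0339, 0.2592]
tool_rot: [0.028, 0.966, -0.007, 0.256]
ft_force: [0.4, -0.3, -0.9]
grip_width: 0.0293
```

>>> jog_arm:
  deltas:
    - [[0, 0, 0, 0, 0, 0, 20], [0, 0, 0, 0, 0, 0, 20], [0, 0, 0, 0, 0, 0, 20], [0, 0, 0, 0, 0, 0, 20], [0, 0, 0, 0, 0, 0, 20]]

```text
clock: 21.9
eef_pos: [0.4559, 0.034, 0.2592]
tool_rot: [0.028, 0.966, -0.007, 0.256]
ft_force: [0.1, 0.2, -2.7]
grip_width: 0.0295
```

```bash
python3 - <<'E'
from h import *
o=get_obs();R0=R.from_quat(o["tool_rot"]);print(o["eef_pos"],o["clock"])
p1=o["eef_pos"]+R0.apply([0,0,-.03])
plan(p1,R0.as_matrix(),2,20)
a=-.228;plan([.481,.3190,.295],toolR([0,0,-1],[-np.sin(a),np.cos(a),0]),12,20,p0=p1,R0=R0)
E
```

```text
[0.45587875 0.03402532 0.25916874] 21.9
step mm 14.99999999999999 deg 5.124917211342581e-17
[0.0, 0.0, -15.0, 0.0, -0.0, -0.0, 20]
[0.0, 0.0, -15.0, 0.0, -0.0, -0.0, 20]
step mm 23.92630354858496 deg 2.601008849222587
[-2.1, 23.8, 0.3, 0.22, 2.47, 0.79, 20]
[-1.8, 23.9, 0.1, 0.22, 2.47, 0.79, 20]
[-1.4, 23.9, -0.0, 0.22, 2.47, 0.79, 20]
[-1.1, 23.9, -0.2, 0.22, 2.47, 0.79, 20]
[-0.8, 23.9, -0.3, 0.22, 2.47, 0.79, 20]
[-0.4, 23.9, -0.4, 0.22, 2.47, 0.79, 20]
[-0.1, 23.9, -0.5, 0.22, 2.47, 0.79, 20]
[0.3, 23.9, -0.6, 0.22, 2.47, 0.79, 20]
[0.7, 23.9, -0.7, 0.22, 2.47, 0.79, 20]
[1.0, 23.9, -0.7, 0.22, 2.47, 0.79, 20]
[1.4, 23.9, -0.8, 0.22, 2.47, 0.79, 20]
[1.7, 23.8, -0.8, 0.22, 2.47, 0.79, 20]
```

>>> jog_arm:
  deltas:
    - [[0, 0, -15, 0, 0, 0, 20], [0, 0, -15, 0, 0, 0, 20], [-2, 24, 0, 0.2, 2.5, 0.8, 20], [-2, 24, 0, 0.2, 2.5, 0.8, 20], [-1.5, 24, 0, 0.2, 2.5, 0.8, 20]]

```text
clock: 22.4
eef_pos: [0.4489, 0.1054, 0.2888]
tool_rot: [0.054, 0.98, -0.005, 0.191]
ft_force: [0.9, -0.4, -1.6]
grip_width: 0.0297
```

>>> jog_arm:
  deltas:
    - [[-1, 24, 0, 0.2, 2.5, 0.8, 20], [-1, 24, -0.5, 0.2, 2.5, 0.8, 20], [-0.5, 24, -0.5, 0.2, 2.5, 0.8, 20], [0, 24, -0.5, 0.2, 2.5, 0.8, 20], [0.5, 24, -0.5, 0.2, 2.5, 0.8, 20]]

```text
clock: 22.9
eef_pos: [0.4688, 0.2307, 0.2947]
tool_rot: [0.091, 0.993, 0.0, 0.08]
ft_force: [0.7, 0.4, -2.4]
grip_width: 0.0292
```

```bash
python3 gs.py .481 .319 .295 4 20
```

```text
[0.46882048 0.23067144 0.29467275] 0.029169582105058645 [ 0.7  0.4 -2.4]
step mm 22.291228102597668 deg 2.392626455540421
[1.0, 22.3, 0.1, 0.26, 2.29, 0.64, 20.0]
[1.3, 22.3, 0.0, 0.26, 2.29, 0.64, 20.0]
[1.5, 22.2, -0.0, 0.26, 2.29, 0.64, 20.0]
[1.8, 22.2, -0.1, 0.26, 2.29, 0.64, 20.0]
```

>>> jog_arm:
  deltas:
    - [[1, 22, 0, 0.3, 2.3, 0.6, 20], [1.3, 22, 0, 0.3, 2.3, 0.6, 20], [1.5, 22, 0, 0.3, 2.3, 0.6, 20], [2, 22, 0, 0.3, 2.3, 0.6, 20], [0, 0, 0, 0, 0, 0, 20]]

```text
clock: 23.4
eef_pos: [0.4849, 0.3266, 0.293]
tool_rot: [0.112, 0.994, 0.0, -0.002]
ft_force: [-0.2, -0.4, -2.6]
grip_width: 0.0293
```

```bash
python3 gs.py .4825 .3199 .26 2 20
```

```text
[0.48489392 0.32661851 0.29301176] 0.029278652228404232 [-0.2 -0.4 -2.6]
step mm 16.886722969585676 deg 0.1576862450864985
[0.3, -3.5, 16.5, -0.01, -0.13, 0.09, 20.0]
[0.4, -3.5, 16.5, -0.01, -0.13, 0.09, 20.0]
```

>>> jog_arm:
  deltas:
    - [[0.7, -6, 15, 0, -0.2, 0.2, 20], [0, 0, 25, 0, 0, 0, 20], [0, 0, 25, 0, 0, 0, 20], [0, 0, 20, 0, 0, 0, 20], [0, 0, 0, 0, 0, 0, 20]]

```text
clock: 23.9
eef_pos: [0.4858, 0.3213, 0.2051]
tool_rot: [0.113, 0.994, 0.001, 0.003]
ft_force: [-1.2, -0.6, -3.3]
grip_width: 0.0295
```

```bash
python3 gs.py .4829 .3199 .19 1 20
```

```text
[0.48582057 0.32134383 0.20514195] 0.029512535733578423 [-1.2 -0.6 -3.3]
step mm 15.48847784584584 deg 0.3699136894607018
[2.6, -2.1, 15.1, 0.12, 0.35, 0.04, 20.0]
```

>>> jog_arm:
  deltas:
    - [[2.6, -2, 8, 0.1, 0.3, 0, 20], [0, 0, 5, 0, 0, 0, 20], [0, 0, 0, 0, 0, 0, 20], [0, 0, 0, 0, 0, 0, 20]]

```text
clock: 24.3
eef_pos: [0.4844, 0.3201, 0.1946]
tool_rot: [0.114, 0.994, 0.002, 0.003]
ft_force: [0.5, -0.0, -2.7]
grip_width: 0.0295
```

```bash
python3 gs.py .4829 .3199 .1146 8 20; python3 - <<'E'
from h import *
out=[]
for c,k in(("scene",45),("side",45)):
    C=cam(c);im=camera(c)[:,:,::-1];u,v=proj(C,[.482,.319,.1])[0].astype(int);out.append(cv2.resize(im[max(0,v-k-10):v+k-10,u-k:u+k],(400,400),interpolation=2))
cv2.imwrite("pics/r.png",np.hstack(out))
E
```

```text
[0.48435338 0.32012979 0.19455543] 0.029538852572270454 [ 0.5 -0.  -2.7]
step mm 9.996120921394018 deg 0.04551417081823226
[0.2, -0.1, 10.0, 0.03, 0.04, 0.0, 20.0]
[0.2, -0.1, 10.0, 0.03, 0.04, 0.0, 20.0]
[0.2, -0.1, 10.0, 0.03, 0.04, 0.0, 20.0]
[0.2, -0.1, 10.0, 0.03, 0.04, 0.0, 20.0]
[0.2, -0.1, 10.0, 0.03, 0.04, 0.0, 20.0]
[0.2, -0.1, 10.0, 0.03, 0.04, 0.0, 20.0]
[0.2, -0.1, 10.0, 0.03, 0.04, 0.0, 20.0]
[0.2, -0.1, 10.0, 0.03, 0.04, 0.0, 20.0]
```

View pics/r.png

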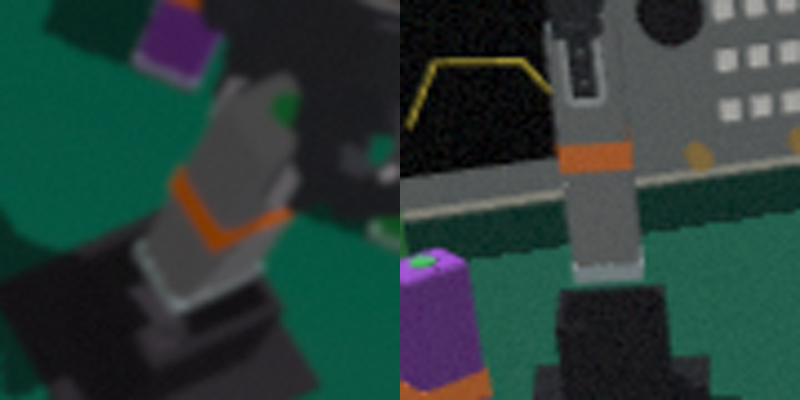

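The picture shows the scanner upright with its nose just above the socket mouth, centred in both views. I descend.

>>> jog_arm:
  deltas:
    - [[1, 0, 8, 0, 0.1, 0, 20], [0.5, 0, 8, 0, 0, 0, 20], [0, 0, 8, 0, 0, 0, 20], [0, 0, 8, 0, 0, 0, 20], [0, 0, 0, 0, 0, 0, 20]]

```text
clock: 24.9
eef_pos: [0.4832, 0.321, 0.1603]
tool_rot: [0.114, 0.994, 0.002, 0.002]
ft_force: [-0.1, -0.1, -2.3]
grip_width: 0.0291
```

```bash
python3 gs.py .4829 .3199 .1146 4 20
```

```text
[0.48319227 0.32099938 0.16030546] 0.029097322019809937 [-0.1 -0.1 -2.3]
step mm 11.429903536235521 deg 0.09084315449800782
[0.1, -0.3, 11.4, 0.07, 0.06, 0.01, 20.0]
[0.0, -0.3, 11.4, 0.07, 0.06, 0.01, 20.0]
[0.0, -0.3, 11.4, 0.07, 0.06, 0.01, 20.0]
[0.0, -0.3, 11.4, 0.07, 0.06, 0.01, 20.0]
```

>>> jog_arm:
  deltas:
    - [[0, -0.5, 10, 0, 0, 0, 20], [0, -0.5, 10, 0, 0, 0, 20], [0, 0, 10, 0, 0, 0, 20], [0, 0, 8, 0, 0, 0, 20], [0, 0, 0, 0, 0, 0, 20]]

```text
clock: 25.4
eef_pos: [0.4827, 0.3198, 0.118]
tool_rot: [0.114, 0.994, 0.002, 0.002]
ft_force: [-0.5, -1.0, -2.0]
grip_width: 0.0294
```

```bash
python3 gs.py .4829 .3199 .1146 1 20
```

```text
[0.48272221 0.31977451 0.11798656] 0.029436068892007408 [-0.5 -1.  -2. ]
step mm 3.3935425211898926 deg 0.27004185719843005
[-0.1, 0.1, 3.4, 0.21, 0.17, 0.02, 20.0]
```

>>> jog_arm:
  deltas:
    - [[0, 0, 2, 0.2, 0.2, 0, 20], [0, 0, 1, 0, 0, 0, 20], [0, 0, 1, 0, 0, 0, 20], [0, 0, 0, 0, 0, 0, 20]]

```text
clock: 25.8
eef_pos: [0.4833, 0.3201, 0.1152]
tool_rot: [0.114, 0.994, 0.0, 0.0]
ft_force: [0.2, 0.4, -2.8]
grip_width: 0.0295
```

>>> jog_arm:
  deltas:
    - [[0, 0, 1.5, 0, 0, 0, 20], [0, 0, 0, 0, 0, 0, 20]]

```text
clock: 26.0
eef_pos: [0.4841, 0.3205, 0.1149]
tool_rot: [0.114, 0.994, 0.001, 0.001]
ft_force: [0.3, -0.2, -3.3]
grip_width: 0.0293
```

>>> jog_arm:
  deltas:
    - [[0, 0, 1.5, 0, 0, 0, 20], [0, 0, 0, 0, 0, 0, 20]]

```text
clock: 26.2
eef_pos: [0.4846, 0.3208, 0.1148]
tool_rot: [0.114, 0.994, 0.002, 0.002]
ft_force: [0.0, 0.2, -2.2]
grip_width: 0.0291
```

>>> jog_arm:
  deltas:
    - [[1.5, -0.5, 3, 0.2, 0.2, 0, 20], [0, 0, 0, 0, 0, 0, 20]]

```text
clock: 26.4
eef_pos: [0.4854, 0.3213, 0.1153]
tool_rot: [0.114, 0.993, 0.002, 0.003]
ft_force: [-0.4, 0.5, -3.6]
grip_width: 0.0293
```

>>> jog_arm:
  deltas:
    - [[0, 0, 2.5, 0, 0, 0, 20], [0, 0, 0, 0, 0, 0, 20]]

```text
clock: 26.6
eef_pos: [0.4863, 0.3217, 0.1147]
tool_rot: [0.114, 0.993, 0.003, 0.005]
ft_force: [-0.1, -0.8, -3.0]
grip_width: 0.0294
```

>>> jog_arm:
  deltas:
    - [[2, -1, -10, 0.4, 0.4, 0, 20], [0, 0, 0, 0, 0, 0, 20]]

```text
clock: 26.8
eef_pos: [0.4836, 0.3209, 0.1234]
tool_rot: [0.114, 0.993, -0.001, 0.0]
ft_force: [0.5, 0.6, -1.1]
grip_width: 0.0295
```

```bash
python3 gs.py .4829 .3199 .1136 2 20; python3 -c "
from h import *
o=get_obs();print(o['joint_pos'].round(3),o['tau'].round(1))"
```

```text
[0.48358632 0.32087226 0.12335232] 0.029458206858974545 [ 0.5  0.6 -1.1]
step mm 4.912335345243532 deg 0.052667064746340905
[0.2, -0.5, 4.9, -0.05, 0.01, -0.01, 20.0]
[0.2, -0.5, 4.9, -0.05, 0.01, -0.01, 20.0]
[ 5.870e-01  4.640e-01  4.000e-02  1.148e+00 -1.000e-03  8.150e-01] [  0.  -47.2  24.    0.5  -0.    0. ]
```

>>> jog_arm:
  deltas:
    - [[0.5, -1, 9, 0, 0, 0, 20], [0, 0, 0, 0, 0, 0, 20]]

```text
clock: 27.0
eef_pos: [0.4836, 0.32, 0.1142]
tool_rot: [0.114, 0.993, -0.001, 0.001]
ft_force: [-1.0, -2.8, 7.6]
grip_width: 0.0294
```

```bash
python3 gs.py .4829 .3199 .1136 2 20; python3 -c "
from h import *
o=get_obs();print(o['joint_pos'].round(3),o['tau'].round(1))"
```

```text
[0.48361127 0.32002056 0.11419108] 0.029449343043073 [-1.  -2.8  7.6]
step mm 0.46632174594450976 deg 0.0780867270052286
[0.3, -0.1, 0.3, -0.03, 0.07, -0.01, 20.0]
[0.3, -0.1, 0.3, -0.03, 0.07, -0.01, 20.0]
[ 0.586  0.469  0.023  1.124 -0.003  0.814] [  0.5 -43.1  22.9  -1.3   0.3   0. ]
```

Floor contact is confirmed: the force went from -2.8 to +7.6 N. I release.

>>> jog_arm:
  deltas:
    - [[0, 0, 0, 0, 0, 0, 32], [0, 0, 0, 0, 0, 0, 40], [0, 0, 0, 0, 0, 0, 55], [0, 0, 0, 0, 0, 0, 60], [0, 0, 0, 0, 0, 0, 60]]

```text
clock: 27.5
eef_pos: [0.4828, 0.3195, 0.1108]
tool_rot: [0.114, 0.993, -0.001, 0.0]
ft_force: [-0.2, 0.9, -0.0]
grip_width: 0.0601
```

>>> jog_arm:
  deltas:
    - [[0, 0, -15, 0, 0, 0, 60], [0, 0, -30, 0, 0, 0, 60], [0, 0, -40, 0, 0, 0, 60], [0, 0, -40, 0, 0, 0, 60], [0, 0, -30, 0, 0, 0, 60]]

```text
clock: 28.0
eef_pos: [0.4796, 0.3179, 0.263]
tool_rot: [0.114, 0.993, -0.007, -0.006]
ft_force: [0.5, 1.5, -0.1]
grip_width: 0.0598
```

>>> jog_arm:
  deltas:
    - [[0, 0, 0, 0, 0, 0, 60], [0, 0, 0, 0, 0, 0, 60], [0, 0, 0, 0, 0, 0, 60]]

```text
clock: 28.3
eef_pos: [0.4816, 0.3194, 0.2679]
tool_rot: [0.114, 0.993, -0.003, -0.002]
ft_force: [0.5, 0.5, 0.1]
grip_width: 0.0603
```

```bash
python3 - <<'E'
from h import *
S=slope(Tz(*np.load("fix.npy")))
out=[]
for c in("wrist","side"):
    C=cam(c);im=camera(c)[:,:,::-1];u,v=proj(C,[.482,.319,.1])[0].astype(int)
    k=100 if c=="wrist" else 45;out.append(cv2.resize(im[max(0,v-k):v+k,max(0,u-k):u+k],(380,380),interpolation=2));print(c,max(0,u-k),max(0,v-k))
    print([(round(d["conf"],2),np.round(d["at"]).tolist()) for d in masks_of("scanner",c)],"top/floor pred",proj(C,[[.4813,.319,.155],[.4813,.32,.005]]).round())
    if c=="side":
        u,v=proj(C,ap(S,[.022,-.092,.06]))[0].astype(int);a=cv2.resize(im[v-45:v+45,u-45:u+45],(380,380));
cv2.imwrite("pics/end.png",np.vstack([np.hstack(out)]))
cv2.imwrite("pics/end.png",cv2.resize(np.hstack(out+[a]),(798,266)))
print(get_obs()["eef_pos"],get_obs()["ft_force"],get_obs()["clock"])
E
```

```text
wrist 225 113
[(0.91, [327.0, 217.0]), (0.81, [178.0, 107.0]), (0.69, [336.0, 33.0])] top/floor pred [[325. 232.]
 [326. 191.]]
side 202 114
[(0.82, [197.0, 162.0]), (0.73, [211.0, 191.0]), (0.56, [248.0, 152.0])] top/floor pred [[245. 140.]
 [251. 192.]]
[0.48118774 0.31906915 0.2669958 ] [0.14890189 0.58289814 0.2612437 ] 28.5
```

View pics/end.png

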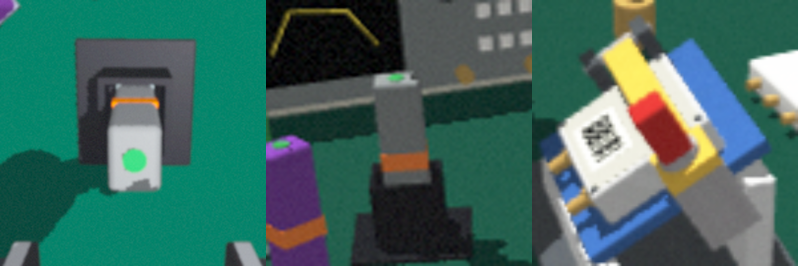

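```bash
python3 -c "
from workcell import *
print(job_done())"
```

```text
the job is handed in; nothing more can be done
None
```

I carried out every step and handed the job in at about 28.5 s of the 72 s allowed. No verdict came back, so the results below are from my own checks.

- **Bar:** I pushed it down onto its stop, with about 62 N of contact at the end. The pictures afterwards showed it flat over the module.
- **Red pin:** It went through the eye into the lock hole until the collar met the bar, with about 43 N when it seated. Pictures after the release and at the end show it home.
- **Scan:** I held the scanner about 80 mm from the label, square to within about 0.5° and within about 4 mm of the label's centre. It stayed there for two holds of about 1 s, clear of the fixture.
- **Scanner return:** It is back in its holder, nose down on the floor. Its top dot was within about 1 px of where it should be. The arm ended clear of everything.
- **Bystanders:** The blue and white pins were not in my last pictures, and I did not measure whether they or the other loose items had moved. I planned the paths clear of them.

**What went wrong:** Rows often missed their target by 2–6 mm, so I had to keep measuring and correcting. When I lowered the scanner in 1–3 mm steps, it crept about 3 mm sideways instead of down. I raised it and re-centred it before setting it down.

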